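# Tighten the slicer's hub nut with the ratchet wrench

## Task

The fruit slicer's disc has just been washed and put back, and the ratchet wrench is waiting on its hub nut. Work the wrench handle back and forth, keeping the wrench on the nut, until the nut comes up tight, clockwise from above, and its red paint mark lines up with the red line on the disc. Then lift the wrench off and lay it (do not drop it) inside the empty orange tray, not the one with fruit, and leave the other things on the bench alone.

Things in the scene. Friction and masses are not known exactly. Their poses are not given: they have to be found in the camera images.
- wrench_handle (a point): ratchet ring wrench, 252 mm long, 0.5 to 0.8 kg, loose on the nut. This point: centre of its blue handle's near part, 140 mm from the ring's axis, 18 mm above the ring's mid-height. Handle 26 mm wide, 18 mm high, 115 to 215 mm from that axis. Axes: x along the handle away from the ring, z up. Swung clockwise from above it drives the nut; swung back it slips freely, the nut stays
- wrench_neck (a point): the wrench's bare steel bar beside the ring, 22 mm wide, 14 mm high, level from the ring's edge (38 mm from its axis) to the blue handle (115 mm). This point: 60 mm from the ring's axis, half-way up the bar, 16.5 mm above the ring's mid-height; axes as wrench_handle. The wrench's centre of mass is about 26 mm from the ring's axis, so lift it here: by the far handle it would tilt
- wrench_ring (a point): centre of the wrench's steel ring (75 mm across, 26 mm high, hexagon hole right through, 1 mm clear of the nut all round), on its axis, 13 mm over its underside; axes as wrench_handle. It lifts straight up off the nut. Its ratchet clicks each 10 degrees; up to about 22 degrees of each clockwise swing goes to taking up this and the play on the nut
- nut_center (a point): centre of the brass hub nut, a hexagon 36 mm across flats and 26 mm high, axis upright, in the middle of the slicing disc; half-way up it, 191 mm above the table
- hub_nut (a joint): turn of the hub nut in rad, growing clockwise from above (tightening): about 0 at the start, 3.2 tight against its stop, where the red mark on its top (seen through the wrench's ring) lines up with the red line on the disc. It takes about 0.5 N m to turn (4 N at wrench_handle) and stays where left; at the stop the wrench suddenly stands firm
- slicer: bench slicer, cover off, fixed; origin under the nut's axis at table height. Drum 280 mm across; bowl rim 172 mm above the table, the handle (underside 201 mm up) passes over it. +x points to the white housing: front face 135 mm from the axis, 150 mm wide, 272 mm tall. At -x, 152 mm out, a latch post 36 mm square, 225 mm tall. Handle swings on the -y side between them
- tool_tray: the empty orange drying tray, 300 x 200 x 50 mm (x, y, z), walls and floor 6 mm, rim 8 mm wider, fixed. Origin: centre of its underside, x along its length. It stands to the left or to the right of the slicer
- fruit_tray: same orange tray, full of dried fruit slices, fixed, on the other side. Origin: centre of its underside. No tool goes in here
- apple_red: red apple, 76 mm across, 68 mm tall, to be left alone; origin at its underside
- apple_green: green apple, 76 mm across, 68 mm tall, to be left alone; origin at its underside
- spray_bottle: white bottle with blue cap, 68 mm across, 170 mm tall, to be left alone; origin at its underside
- grease_jar: white jar with black cap, 68 mm across, 70 mm tall, to be left alone; origin at its underside
- brush: cleaning brush 190 mm long, to be left alone; origin at the middle of its underside

How it is judged:
On the way:
1. the hub nut is tight, turned by the wrench sitting on it (value of joint hub_nut above 3.08 rad and distance between wrench_ring and nut_center below 0.012 m), for 0.2 s.
At the end, for the whole second after the job is handed in: the hub nut is within 0.12 rad (7 degrees) of its tight stop, and the wrench lies at rest and released inside the empty orange tray: its ring's centre and its handle both within the walls, the ring's centre less than 50 mm and the handle less than 75 mm above the tray's underside (value of joint hub_nut above 3.08 rad and x of wrench_ring in the frame of tool_tray between -0.14 and 0.14 m and y of wrench_ring in the frame of tool_tray between -0.092 and 0.092 m and z of wrench_ring in the frame of tool_tray below 0.05 m and x of wrench_handle in the frame of tool_tray between -0.14 and 0.14 m and y of wrench_handle in the frame of tool_tray between -0.092 and 0.092 m and z of wrench_handle in the frame of tool_tray below 0.075 m and linear speed of wrench below 0.03 m/s); the robot touches nothing.
It fails at once if the wrench comes off the nut (more than 20 mm) before the nut is tight (value of joint hub_nut below 3.08 rad and distance between wrench_ring and nut_center above 0.02 m).
It fails at once if the wrench is dropped (falls free faster than 1 m/s, about 50 mm) (contact force between the fingers and wrench below 0.05 N and linear speed of wrench above 1 m/s).
It fails at once if another thing on the bench is moved by more than 30 mm (distance of any of apple_red, apple_green, spray_bottle, grease_jar, brush from where it was at the start of the episode above 0.03 m).
It also fails if it takes over 70 s, if anything falls off the work surface, if the arm or the gripper's body presses on something with over 40 N, if the wrist force passes 120 N, or if a joint passes its speed limit or range.

## Robot

A 6-joint arm with a two-finger parallel gripper is mounted at the origin on the work surface. World frame = base frame: x ahead of the robot, y to its left, z up, the work surface at z = 0. Lengths are in m, angles in rad, forces in N, time in s.
With the tool pointing down it reaches from about 0.35 to 0.775 m from the base axis. Payload 5.5 kg.
Tool frame: the origin (TCP) lies midway between the tips of the shut fingers; the grasp point (between the pads) lies hold_point_z behind it (hold_point_z is the distance from the TCP to the grasp point, in m); z points along the fingers, y is the direction in which the jaws open and shut (so a half turn about z gives the same grasp; the last joint's range is limited). The gripper opens to 85 mm and grips with 20 to 120 N. Pads are 22 mm wide; open, the fingers measure 114 mm over their backs; the gripper's body (76 mm by 85 mm) begins 54 mm behind the grasp point. The pads swing forward as they close: fully open they stand 13 mm farther back than shut.
Start: joints at [1.066, 0.313, 0.046, 1.304, 0, 1.431], TCP at [0.205, 0.537, 0.231] pointing down, gripper open.
Joint ranges: [-2.76, 2.76], [-0.86, 1.69], [-1.03, 1.26], [-2.2, 2.34], [-1.47, 1.5], [-3.14, 3.14]. Speed limits (rad/s): [2.57, 2.57, 3.14, 3.14, 3.14, 3.14].

## Interface

Orientations are given as a unit quaternion [w, x, y, z].
In Python, from workcell import * gives the robot as it stands. The module is installed in compiled form; this text tells all that it offers.
- The arm moves only by the tool jog_arm, never from a script. Its argument "plan" is a list of rows, each a list of 6 numbers: the shift along the world's x, y, z in m, then the turn, a rotation vector about the world's x, y, z in degrees. A call has exactly 10 rows; each row shifts and turns the commanded pose from where the row before left it; what a row does not reach is not made up. A row lasts 1/10 s, in which the tool goes at most 50 mm and 8.59 degrees, less where a joint would pass 70% of its speed; a pose out of reach is approached as far as the arm can. A call with a gripper value outside its range is refused whole. "hand" is the opening, from 0 (shut) to 1 (fully open), set as the call begins (left out, the last holds). The fingers move at their own pace and stop on an object; "force" is the grip in N (left out, the last holds). Time passes only in rows, so rows that do not move let the fingers close, or fill a call up. It gives the time, the measured TCP pose, the force and the opening at its end, in the units of the state.
- get_state(): the state, without advancing time (a new reading comes with each control period).
- read_camera(name): name is "scene" or "top"; returns the picture (384x512x3 uint8, red, green, blue); there is no depth.
- calibration(name): a dict with "K" (3x3 intrinsics, pixels), "D" ([k1, k2, p1, p2, k3] as OpenCV has them; the pictures are not rectified), "world_to_cam" (4x4, takes a point from world to camera coordinates). Camera axes: x right, y down, z forward; pixel columns grow to the right and rows downward; lengths in m; the calibration is good to about 2 mm. A picture is of the moment at which its call begins. calibration takes no time and is no camera call.
- hand_in(): hands the job in, once; it reports no verdict.
The state is a dict: "clock": time; "joint_pos": joint angles; "qvel": joint speeds; "tau": joint torques, N m; "tcp_pos": TCP position; "orientation": TCP orientation; "wrist_force": force on the tool from outside, world axes, zero at the start; "ft_torque": the same for the moment, N m; "finger_gap": finger opening in m.
Only numpy, scipy, OpenCV 4.12 (cv2) and the standard library are available. Lean on these libraries where they do the work, as an engineer would, in place of code of your own. Each camera call takes 0.05 s, during which the arm holds its last target.

## Working session

There is one attempt and no reset: what is moved stays moved. The work goes in short steps, Python scripts to look and compute and a tool call to move; the robot and the scene stay as the last step left them, time stands still between calls to the robot, and variables do not carry over. Pictures are saved under pics/ and viewed, and the job is handed in when it is done.

Besides the shell and the picture viewer there is one more tool, called after "Call:" as a command line: name --pt "numbers of a row" for each row, then --argument value for the rest. jog_arm: Moves the arm, as the interface text tells. Its arguments: {"type":"object","properties":{"plan":{"type":"array","items":{"type":"array","items":{"type":"number"}}},"hand":{"type":"number"},"force":{"type":"number"}},"required":["plan"]}

```bash
mkdir -p pics; python3 - <<'E'
from workcell import *
import cv2
for n in("scene","top"):
    im=read_camera(n); cv2.imwrite(f"pics/{n}0.png",im[:,:,::-1]); c=calibration(n); print(n,c)
print(get_state())
E
```

```text
scene {'K': array([[386.08291949,   0.        , 251.55006388],
       [  0.        , 386.08291949, 194.9043772 ],
       [  0.        ,   0.        ,   1.        ]]), 'D': array([-0.12158005,  0.        ,  0.        ,  0.        ,  0.        ]), 'world_to_cam': array([[ 3.77259663e-01,  9.26107436e-01, -4.03743961e-04,
        -2.06085047e-01],
       [ 5.38043714e-01, -2.19532594e-01, -8.13827009e-01,
        -1.85203602e-01],
       [-7.53779880e-01,  3.06806872e-01, -5.81107078e-01,
         1.77097511e+00],
       [ 0.00000000e+00,  0.00000000e+00,  0.00000000e+00,
         1.00000000e+00]])}
top {'K': array([[364.62267479,   0.        , 254.50588997],
       [  0.        , 364.62267479, 193.06272305],
       [  0.        ,   0.        ,   1.        ]]), 'D': array([-0.08325729,  0.        ,  0.        ,  0.        ,  0.        ]), 'world_to_cam': array([[-0.02014573, -0.99954634,  0.02238902, -0.00763242],
       [-0.99146123,  0.01708707, -0.12927743,  0.58715622],
       [ 0.12883622, -0.02480223, -0.99135568,  1.16778628],
       [ 0.        ,  0.        ,  0.        ,  1.        ]])}
{'clock': 0.1, 'joint_pos': array([ 1.06639534e+00,  3.13954482e-01,  4.50842017e-02,  1.30361010e+00,
       -1.63922616e-07,  1.43121106e+00]), 'qvel': array([ 0.00031181,  0.00033711,  0.00330645, -0.00090911, -0.00092068,
        0.00054292]), 'tau': array([ 1.92698142e-03, -4.81724310e+01,  2.99244851e+01,  1.28314801e-02,
       -1.30294079e-04, -5.84596094e-06]), 'tcp_pos': array([0.20492171, 0.53674864, 0.23047802]), 'orientation': array([-2.66387820e-04,  1.81397942e-01,  9.83409415e-01, -7.98776740e-04]), 'wrist_force': array([ 0.16711341,  1.55088746, -0.50458681]), 'ft_torque': array([0.0259834 , 0.01868481, 0.00661249]), 'finger_gap': 0.08545304649223837}
```

View pics/scene0.png

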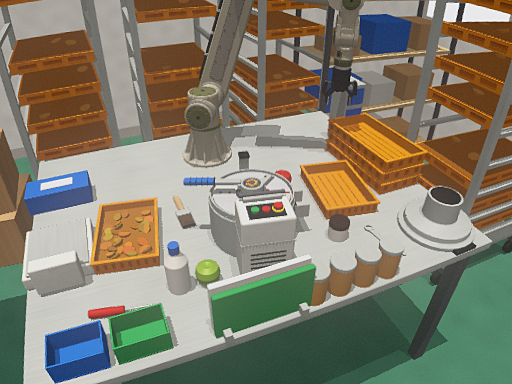

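View pics/top0.png

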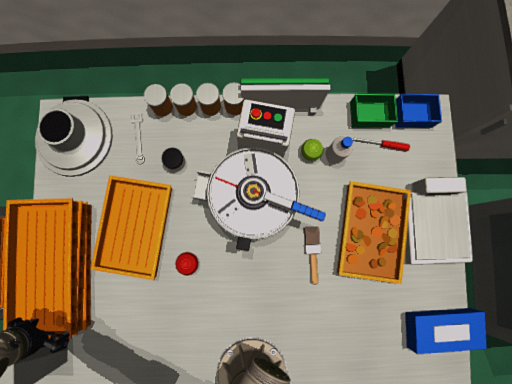

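The top view shows the ring at about (253,191), the handle pointing to about (310,213), the red disc line at about (226,182), the empty tray on the left centred about (133,228), and the fruit tray on the right. I'll zoom in next.

```bash
cat > h.py <<'E'
from workcell import *
import numpy as np, cv2
def pix2w(n,uv,z):
    c=calibration(n);T=c["world_to_cam"];R=T[:3,:3];t=T[:3,3]
    p=cv2.undistortPoints(np.array([[uv]],float),c["K"],np.array(c["D"]))[0,0]
    d=R.T@np.array([p[0],p[1],1]);o=-R.T@t
    return o+d*(z-o[2])/d[2]
def w2pix(n,P):
    c=calibration(n);T=c["world_to_cam"]
    return cv2.projectPoints(np.array(P,float).reshape(-1,1,3),cv2.Rodrigues(T[:3,:3])[0],T[:3,3],c["K"],np.array(c["D"]))[0][:,0]
def crop(n,f,x0,y0,w,h,s,im=None):
    if im is None: im=read_camera(n)
    cv2.imwrite(f"pics/{f}.png",cv2.resize(im[y0:y0+h,x0:x0+w,::-1],None,fx=s,fy=s,interpolation=cv2.INTER_CUBIC))
    return im
E
python3 - <<'E'
from h import *
im=cv2.imread("pics/top0.png")[:,:,::-1]
crop("top","z0",190,140,150,115,5,im)
im2=cv2.imread("pics/scene0.png")[:,:,::-1]
crop("scene","z0s",170,140,150,110,5,im2)
crop("top","z0t",85,165,100,120,5,im)
E
```

```text
(no output)
```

View pics/z0.png

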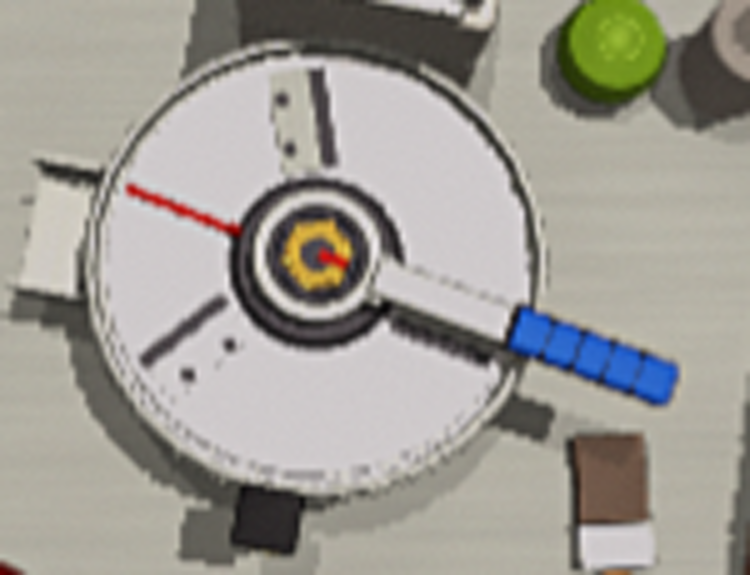

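View pics/z0s.png

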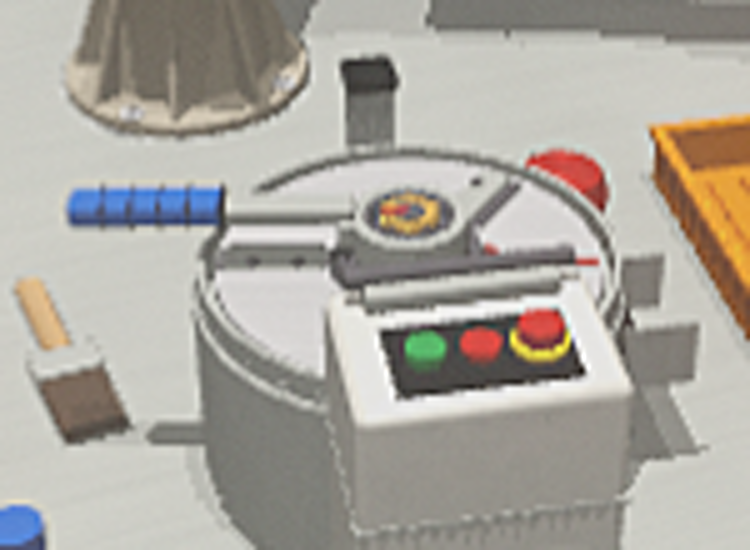

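View pics/z0t.png

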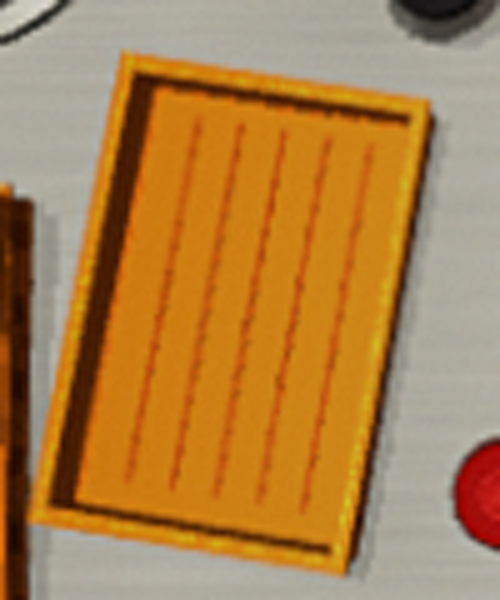

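```bash
python3 - <<'E'
from h import *
N=pix2w("top",(253.8,191),.204);print("nut",N, "scene check",w2pix("scene",N))
a=pix2w("top",(293,205.4),.218);b=pix2w("top",(325,217),.218);m=(a+b)/2;print(a,b,"ang handle",np.degrees(np.arctan2(*(m-N)[:2][::-1])),np.linalg.norm((a-N)[:2]),np.linalg.norm((b-N)[:2]))
p=pix2w("top",(243.6,243.6),.225);print("post",p,np.degrees(np.arctan2(*(N-p)[:2][::-1])),np.linalg.norm((p-N)[:2]))
l=pix2w("top",(215.6,177.6),.18);l2=pix2w("top",(237.5,186.4),.18);print("line",l,l2,np.degrees(np.arctan2(*(l-l2)[:2][::-1])))
q=[pix2w("top",u,.05) for u in[(109.4,175.4),(171,185),(154.6,279.6),(91.4,269)]];print("tray",np.round(q,3),np.mean(q,0))
d=q[0]-q[3];print(np.degrees(np.arctan2(d[1],d[0])),np.linalg.norm(d),np.linalg.norm(q[0]-q[1]))
for n,u,z in[("apple",(187,264),.05),("brush",(312,240),.02),("brushend",(314,282),.02)]:print(n,pix2w("top",u,z))
E
```

```text
nut [ 0.57132775 -0.01256822  0.204     ] scene check [[250.83119725 181.88820028]]
[ 0.52676161 -0.12148262  0.218     ] [ 0.49235814 -0.21072307  0.218     ] ang handle -111.91520926805251 0.11767959382338802 0.2133109094206565
post [0.42333602 0.01880984 0.225     ] -11.970896834578088 0.15128163373116715
line [0.61608863 0.09793059 0.18      ] [0.58895286 0.03420061 0.18      ] 66.93604577113292
tray [[0.653 0.461 0.05 ]
 [0.617 0.255 0.05 ]
 [0.312 0.306 0.05 ]
 [0.348 0.512 0.05 ]] [0.48236299 0.38373848 0.05      ]
-9.552717082310332 0.30924991940661334 0.20893781753544005
apple [0.36024328 0.20232406 0.05      ]
brush [ 0.42860489 -0.20710589  0.02      ]
brushend [ 0.29094633 -0.20883396  0.02      ]
```

```bash
python3 - <<'E'
import workcell
print([ (n,getattr(workcell,n)) for n in dir(workcell) if not n.startswith('__')])
from h import *
# current->handle pre-grasp
N=np.array([.5713,-.0126])
t=np.radians(-112)
for r in(.14,.15,.165):print(r,N+r*np.array([np.cos(t),np.sin(t)]))
E
```

```text
[('MotionError', <class 'workcell.MotionError'>), ('calibration', <function make.<locals>.<lambda> at 0x7f1f9cec8720>), ('get_state', <function make.<locals>.<lambda> at 0x7f1f9cec8680>), ('hand_in', <function connect.<locals>.done at 0x7f1f9ce3b7e0>), ('hold_point_z', 0.0187), ('read_camera', <function make.<locals>.drawn_camera at 0x7f1f9cec8180>)]
0.14 [ 0.51885508 -0.14240574]
0.15 [ 0.51510901 -0.15167758]
0.165 [ 0.50948991 -0.16558534]
```

Call:
jog_arm --pt "0.0155 -0.0344 0.014 0 0 4.45" --pt "0.0155 -0.0344 0.014 0 0 4.45" --pt "0.0155 -0.0344 0.014 0 0 4.45" --pt "0.0155 -0.0344 0.014 0 0 4.45" --pt "0.0155 -0.0344 0.014 0 0 4.45" --pt "0.0155 -0.0344 0 0 0 4.45" --pt "0.0155 -0.0344 0 0 0 4.45" --pt "0.0155 -0.0344 0 0 0 4.45" --pt "0.0155 -0.0344 0 0 0 4.45" --pt "0.0155 -0.0344 0 0 0 4.45" --hand 1

```text
clock: 1.1
tcp_pos: [0.3603, 0.1917, 0.3011]
orientation: [-0.0, -0.206, 0.979, 0.0]
wrist_force: [0.6, 0.8, 0.1]
finger_gap: 0.0854
```

Call:
jog_arm --pt "0.0155 -0.0344 0 0 0 4.45" --pt "0.0155 -0.0344 0 0 0 4.45" --pt "0.0155 -0.0344 0 0 0 4.45" --pt "0.0155 -0.0344 0 0 0 4.45" --pt "0.0155 -0.0344 0 0 0 4.45" --pt "0.0155 -0.0344 0 0 0 4.45" --pt "0.0155 -0.0344 0 0 0 4.45" --pt "0.0155 -0.0344 0 0 0 4.45" --pt "0.0155 -0.0344 0 0 0 4.45" --pt "0.0155 -0.0344 0 0 0 4.45"

```text
clock: 2.1
tcp_pos: [0.5153, -0.1523, 0.3009]
orientation: [-0.0, -0.561, 0.828, 0.0]
wrist_force: [0.1, -0.2, 0.4]
finger_gap: 0.0852
```

Call:
jog_arm --pt "0 0 -0.014 0 0 0" --pt "0 0 -0.014 0 0 0" --pt "0 0 -0.014 0 0 0" --pt "0 0 -0.014 0 0 0" --pt "0 0 -0.014 0 0 0" --pt "0 0 -0.014 0 0 0" --pt "0 0 -0.014 0 0 0" --pt "0 0 -0.012 0 0 0" --pt "0 0 0 0 0 0" --pt "0 0 0 0 0 0"

```text
clock: 3.1
tcp_pos: [0.515, -0.1507, 0.1913]
orientation: [-0.0, -0.56, 0.829, 0.0]
wrist_force: [-0.3, 0.7, -0.7]
finger_gap: 0.0854
```

```bash
python3 - <<'E'
from h import *
crop("scene","z1s",170,110,150,110,5)
crop("top","z1",190,140,150,115,5)
s=get_state();print(s["tcp_pos"],s["wrist_force"])
E
```

```text
[ 0.51557361 -0.15100918  0.19204495] [ 0.27299379 -0.02744318  0.86354526]
```

View pics/z1s.png

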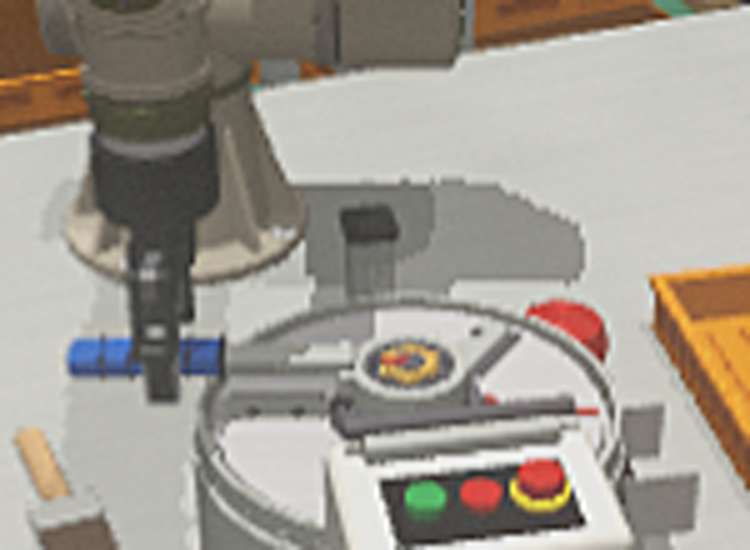

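View pics/z1.png

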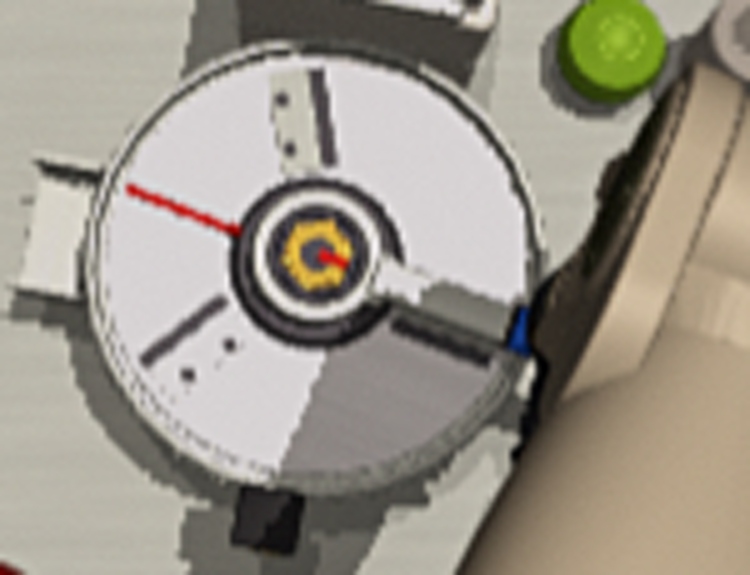

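The handle sits between the open fingers at about (157,355) in the scene zoom. Closing.

Call:
jog_arm --pt "0 0 0 0 0 0" --pt "0 0 0 0 0 0" --pt "0 0 0 0 0 0" --pt "0 0 0 0 0 0" --pt "0 0 0 0 0 0" --pt "0 0 0 0 0 0" --pt "0 0 0 0 0 0" --pt "0 0 0 0 0 0" --pt "0 0 0 0 0 0" --pt "0 0 0 0 0 0" --hand 0 --force 40

```text
clock: 4.2
tcp_pos: [0.5154, -0.1509, 0.1914]
orientation: [0.0, -0.56, 0.829, -0.0]
wrist_force: [1.3, 0.0, 1.7]
finger_gap: 0.0252
```

```bash
cat >> h.py <<'E'
NUT=np.array([.5713,-.0126])
def arc(a0,a1,n,r=.15):
    "rows following the arc about the nut"
    A=np.radians(np.linspace(a0,a1,n+1)); P=NUT+r*np.c_[np.cos(A),np.sin(A)]
    print([[round(x,4),round(y,4),0,0,0,round((a1-a0)/n,2)] for x,y in np.diff(P,axis=0)])
E
python3 - <<'E'
from h import *
s=get_state();print(s["tcp_pos"],s["wrist_force"],s["ft_torque"],s["finger_gap"])
d=s["tcp_pos"][:2]-NUT;print(np.degrees(np.arctan2(d[1],d[0])),np.hypot(*d))
arc(-112,-162,10)
arc(-162,-117,10);arc(-117,-72,10)
arc(-72,-117,10);arc(-117,-162,10)
E
```

```text
[ 0.51538634 -0.15089753  0.19144344] [1.28961908 0.03479953 1.66014483] [-0.06220116 -0.36009737 -0.22129641] 0.025164556485061967
-112.0134744358144 0.14917286529257984
[[np.float64(-0.0119), np.float64(0.0054), 0, 0, 0, -5.0], [np.float64(-0.0114), np.float64(0.0064), 0, 0, 0, -5.0], [np.float64(-0.0108), np.float64(0.0074), 0, 0, 0, -5.0], [np.float64(-0.0101), np.float64(0.0083), 0, 0, 0, -5.0], [np.float64(-0.0093), np.float64(0.0092), 0, 0, 0, -5.0], [np.float64(-0.0085), np.float64(0.01), 0, 0, 0, -5.0], [np.float64(-0.0076), np.float64(0.0107), 0, 0, 0, -5.0], [np.float64(-0.0066), np.float64(0.0113), 0, 0, 0, -5.0], [np.float64(-0.0056), np.float64(0.0118), 0, 0, 0, -5.0], [np.float64(-0.0046), np.float64(0.0123), 0, 0, 0, -5.0]]
[[np.float64(0.0041), np.float64(-0.011), 0, 0, 0, 4.5], [np.float64(0.0049), np.float64(-0.0107), 0, 0, 0, 4.5], [np.float64(0.0058), np.float64(-0.0103), 0, 0, 0, 4.5], [np.float64(0.0065), np.float64(-0.0098), 0, 0, 0, 4.5], [np.float64(0.0073), np.float64(-0.0092), 0, 0, 0, 4.5], [np.float64(0.008), np.float64(-0.0086), 0, 0, 0, 4.5], [np.float
[... 1245 characters left out ...]
 -4.5], [np.float64(-0.011), np.float64(0.0041), 0, 0, 0, -4.5], [np.float64(-0.0107), np.float64(0.0049), 0, 0, 0, -4.5]]
[[np.float64(-0.0103), np.float64(0.0058), 0, 0, 0, -4.5], [np.float64(-0.0098), np.float64(0.0065), 0, 0, 0, -4.5], [np.float64(-0.0092), np.float64(0.0073), 0, 0, 0, -4.5], [np.float64(-0.0086), np.float64(0.008), 0, 0, 0, -4.5], [np.float64(-0.008), np.float64(0.0086), 0, 0, 0, -4.5], [np.float64(-0.0073), np.float64(0.0092), 0, 0, 0, -4.5], [np.float64(-0.0065), np.float64(0.0098), 0, 0, 0, -4.5], [np.float64(-0.0058), np.float64(0.0103), 0, 0, 0, -4.5], [np.float64(-0.0049), np.float64(0.0107), 0, 0, 0, -4.5], [np.float64(-0.0041), np.float64(0.011), 0, 0, 0, -4.5]]
```

Call:
jog_arm --pt "-0.0119 0.0054 0 0 0 -5" --pt "-0.0114 0.0064 0 0 0 -5" --pt "-0.0108 0.0074 0 0 0 -5" --pt "-0.0101 0.0083 0 0 0 -5" --pt "-0.0093 0.0092 0 0 0 -5" --pt "-0.0085 0.01 0 0 0 -5" --pt "-0.0076 0.0107 0 0 0 -5" --pt "-0.0066 0.0113 0 0 0 -5" --pt "-0.0056 0.0118 0 0 0 -5" --pt "-0.0046 0.0123 0 0 0 -5"

```text
clock: 5.2
tcp_pos: [0.43, -0.0579, 0.1918]
orientation: [0.002, -0.156, 0.988, -0.001]
wrist_force: [6.8, -0.2, -1.0]
finger_gap: 0.0252
```

```bash
cat >> h.py <<'E'
def st():
    s=get_state();d=s["tcp_pos"][:2]-NUT
    print(s["clock"],s["tcp_pos"],"F",np.round(s["wrist_force"],1),"M",np.round(s["ft_torque"],2),s["finger_gap"],"ang",np.degrees(np.arctan2(d[1],d[0])),"r",np.hypot(*d))
E
python3 - <<'E'
from h import *
st()
crop("scene","z2s",170,110,150,110,5)
crop("top","z2",190,140,150,115,5)
E
```

```text
5.2 [ 0.42997947 -0.05791066  0.1917655 ] F [ 6.8 -0.2 -1. ] M [-0.04 -1.25  0.33] 0.02515679825673803 ang -162.22293620729613 r 0.14840669569948423
```

View pics/z2s.png

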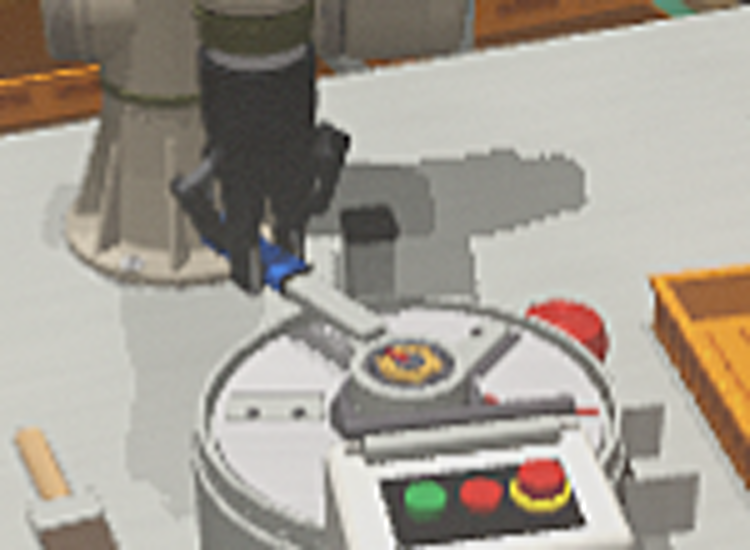

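View pics/z2.png

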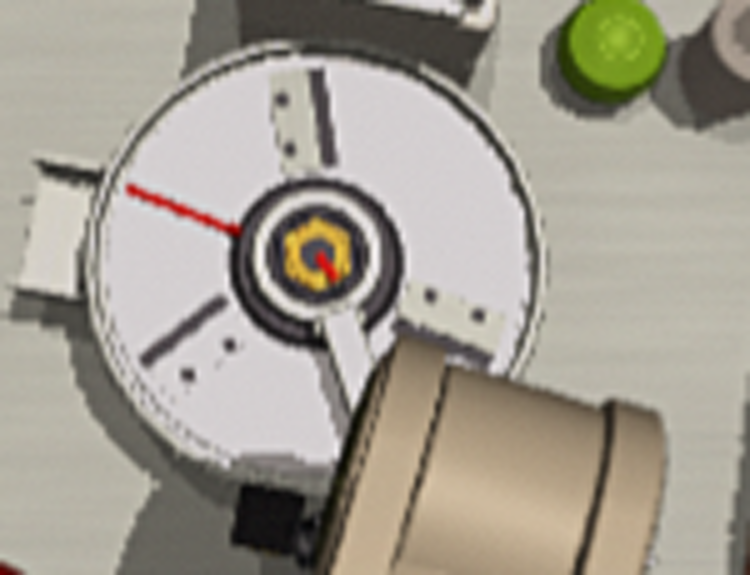

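The mark has turned by roughly 40°, from tip (345,262) to (332,278) in the zoom. The fingers are clear of the post. Swinging back.

Call:
jog_arm --pt "0.0041 -0.011 0 0 0 4.5" --pt "0.0049 -0.0107 0 0 0 4.5" --pt "0.0058 -0.0103 0 0 0 4.5" --pt "0.0065 -0.0098 0 0 0 4.5" --pt "0.0073 -0.0092 0 0 0 4.5" --pt "0.008 -0.0086 0 0 0 4.5" --pt "0.0086 -0.008 0 0 0 4.5" --pt "0.0092 -0.0073 0 0 0 4.5" --pt "0.0098 -0.0065 0 0 0 4.5" --pt "0.0103 -0.0058 0 0 0 4.5"

```text
clock: 6.3
tcp_pos: [0.503, -0.1453, 0.1912]
orientation: [-0.0, -0.524, 0.851, 0.001]
wrist_force: [0.1, 0.7, 1.7]
finger_gap: 0.025
```

Call:
jog_arm --pt "0.0107 -0.0049 0 0 0 4.5" --pt "0.011 -0.0041 0 0 0 4.5" --pt "0.0113 -0.0032 0 0 0 4.5" --pt "0.0116 -0.0023 0 0 0 4.5" --pt "0.0117 -0.0014 0 0 0 4.5" --pt "0.0118 -0.0005 0 0 0 4.5" --pt "0.0118 0.0005 0 0 0 4.5" --pt "0.0117 0.0014 0 0 0 4.5" --pt "0.0116 0.0023 0 0 0 4.5" --pt "0.0113 0.0032 0 0 0 4.5"

```text
clock: 7.3
tcp_pos: [0.6174, -0.1557, 0.1913]
orientation: [0.002, 0.81, -0.586, 0.0]
wrist_force: [-2.1, -4.9, 2.5]
finger_gap: 0.0251
```

```bash
python3 - <<'E'
from h import *
st()
crop("scene","z3s",170,110,150,110,5)
crop("top","z3",190,140,150,115,5)
E
```

```text
7.3 [ 0.61738546 -0.15565571  0.19134877] F [-2.1 -4.9  2.5] M [-0.91  0.43  0.13] 0.025128531629237828 ang -72.14363022887972 r 0.1502957298166966
```

View pics/z3s.png

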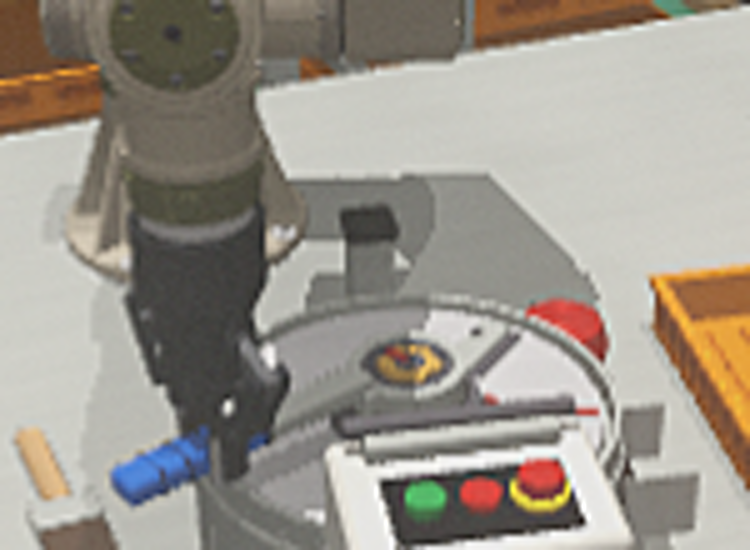

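View pics/z3.png

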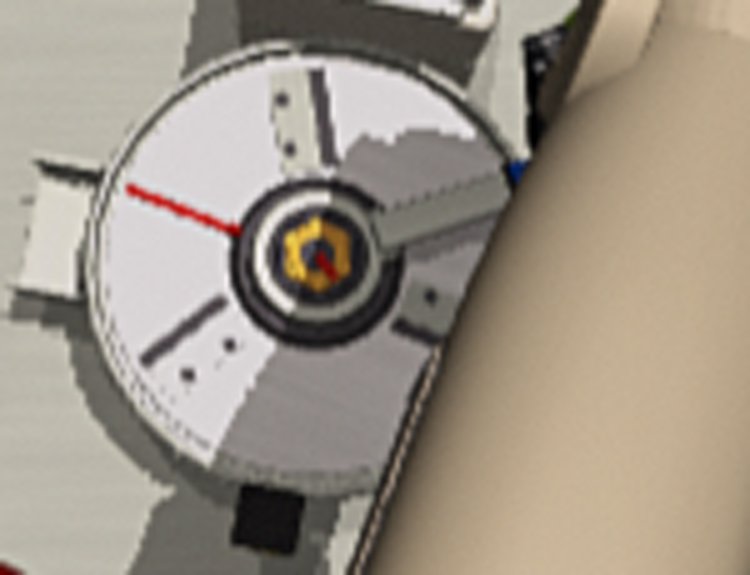

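The nut stayed put with the mark at (330,275), and the ring is still seated. Next come the drive swing and the return.

Call:
jog_arm --pt "-0.0113 -0.0032 0 0 0 -4.5" --pt "-0.0116 -0.0023 0 0 0 -4.5" --pt "-0.0117 -0.0014 0 0 0 -4.5" --pt "-0.0118 -0.0005 0 0 0 -4.5" --pt "-0.0118 0.0005 0 0 0 -4.5" --pt "-0.0117 0.0014 0 0 0 -4.5" --pt "-0.0116 0.0023 0 0 0 -4.5" --pt "-0.0113 0.0032 0 0 0 -4.5" --pt "-0.011 0.0041 0 0 0 -4.5" --pt "-0.0107 0.0049 0 0 0 -4.5"

```text
clock: 8.4
tcp_pos: [0.5035, -0.1453, 0.1917]
orientation: [0.001, -0.521, 0.853, -0.001]
wrist_force: [4.3, -0.9, 0.2]
finger_gap: 0.025
```

Call:
jog_arm --pt "-0.0103 0.0058 0 0 0 -4.5" --pt "-0.0098 0.0065 0 0 0 -4.5" --pt "-0.0092 0.0073 0 0 0 -4.5" --pt "-0.0086 0.008 0 0 0 -4.5" --pt "-0.008 0.0086 0 0 0 -4.5" --pt "-0.0073 0.0092 0 0 0 -4.5" --pt "-0.0065 0.0098 0 0 0 -4.5" --pt "-0.0058 0.0103 0 0 0 -4.5" --pt "-0.0049 0.0107 0 0 0 -4.5" --pt "-0.0041 0.011 0 0 0 -4.5"

```text
clock: 9.4
tcp_pos: [0.4299, -0.0577, 0.1917]
orientation: [0.002, -0.155, 0.988, -0.0]
wrist_force: [8.7, 0.3, -1.3]
finger_gap: 0.0253
```

```bash
python3 - <<'E'
from h import *
st()
crop("top","z4",190,140,150,115,5)
E
```

```text
9.4 [ 0.42990544 -0.05765572  0.19170421] F [ 8.7  0.3 -1.3] M [-0.19 -1.36  0.39] 0.02525333162257073 ang -162.32539369226618 r 0.148399596536146
```

View pics/z4.png

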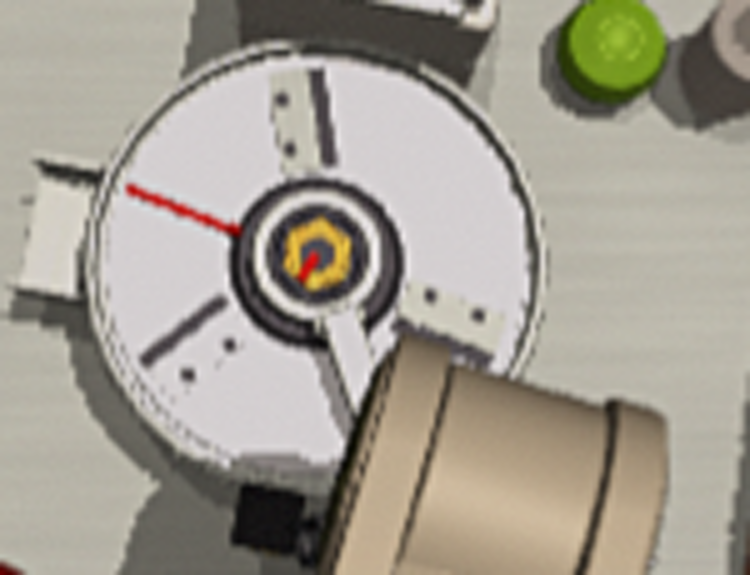

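The mark now points lower-left at (305,277), with about 77° to go. Swinging back, then driving more carefully.

Call:
jog_arm --pt "0.0041 -0.011 0 0 0 4.5" --pt "0.0049 -0.0107 0 0 0 4.5" --pt "0.0058 -0.0103 0 0 0 4.5" --pt "0.0065 -0.0098 0 0 0 4.5" --pt "0.0073 -0.0092 0 0 0 4.5" --pt "0.008 -0.0086 0 0 0 4.5" --pt "0.0086 -0.008 0 0 0 4.5" --pt "0.0092 -0.0073 0 0 0 4.5" --pt "0.0098 -0.0065 0 0 0 4.5" --pt "0.0103 -0.0058 0 0 0 4.5"

```text
clock: 10.45
tcp_pos: [0.5023, -0.1444, 0.191]
orientation: [-0.0, -0.524, 0.852, 0.001]
wrist_force: [-0.0, 1.8, 1.6]
finger_gap: 0.0258
```

Call:
jog_arm --pt "0.0107 -0.0049 0 0 0 4.5" --pt "0.011 -0.0041 0 0 0 4.5" --pt "0.0113 -0.0032 0 0 0 4.5" --pt "0.0116 -0.0023 0 0 0 4.5" --pt "0.0117 -0.0014 0 0 0 4.5" --pt "0.0118 -0.0005 0 0 0 4.5" --pt "0.0118 0.0005 0 0 0 4.5" --pt "0.0117 0.0014 0 0 0 4.5" --pt "0.0116 0.0023 0 0 0 4.5" --pt "0.0113 0.0032 0 0 0 4.5"

```text
clock: 11.45
tcp_pos: [0.6168, -0.1541, 0.191]
orientation: [0.0, 0.81, -0.587, -0.001]
wrist_force: [-2.1, -1.4, 2.2]
finger_gap: 0.0254
```

Call:
jog_arm --pt "-0.0113 -0.0032 0 0 0 -4.5" --pt "-0.0116 -0.0023 0 0 0 -4.5" --pt "-0.0117 -0.0014 0 0 0 -4.5" --pt "-0.0118 -0.0005 0 0 0 -4.5" --pt "-0.0118 0.0005 0 0 0 -4.5" --pt "-0.0117 0.0014 0 0 0 -4.5" --pt "-0.0116 0.0023 0 0 0 -4.5" --pt "-0.0113 0.0032 0 0 0 -4.5" --pt "-0.011 0.0041 0 0 0 -4.5" --pt "-0.0107 0.0049 0 0 0 -4.5"

```text
clock: 12.45
tcp_pos: [0.5035, -0.1453, 0.1917]
orientation: [0.001, -0.521, 0.853, -0.001]
wrist_force: [4.3, -0.7, 0.4]
finger_gap: 0.0253
```

```bash
python3 - <<'E'
from h import *
st()
crop("top","z5",190,140,150,115,5)
arc(-117,-142,10);arc(-142,-162,10)
E
```

```text
12.45 [ 0.5035229  -0.14529008  0.19168445] F [ 4.3 -0.7  0.4] M [-0.2 -0.9  0.2] 0.02533054403172179 ang -117.05760700720546 r 0.14899796023895706
[[np.float64(-0.0058), np.float64(0.0031), 0, 0, 0, -2.5], [np.float64(-0.0056), np.float64(0.0033), 0, 0, 0, -2.5], [np.float64(-0.0055), np.float64(0.0036), 0, 0, 0, -2.5], [np.float64(-0.0053), np.float64(0.0038), 0, 0, 0, -2.5], [np.float64(-0.0051), np.float64(0.0041), 0, 0, 0, -2.5], [np.float64(-0.005), np.float64(0.0043), 0, 0, 0, -2.5], [np.float64(-0.0048), np.float64(0.0045), 0, 0, 0, -2.5], [np.float64(-0.0046), np.float64(0.0047), 0, 0, 0, -2.5], [np.float64(-0.0044), np.float64(0.0049), 0, 0, 0, -2.5], [np.float64(-0.0041), np.float64(0.0051), 0, 0, 0, -2.5]]
[[np.float64(-0.0032), np.float64(0.0042), 0, 0, 0, -2.0], [np.float64(-0.003), np.float64(0.0043), 0, 0, 0, -2.0], [np.float64(-0.0029), np.float64(0.0044), 0, 0, 0, -2.0], [np.float64(-0.0027), np.float64(0.0045), 0, 0, 0, -2.0], [np.float64(-0.0025), np.float64(0.0046), 0, 0, 0, -2.0], [np.float64(-0.0024), np.float64(0.0047), 0, 0, 0, -2.0], [np.float64(-0.0022), np.float64(0.0047), 0, 0, 0, -2.0], [np.float64(-0.002), np.float64(0.0048), 0, 0, 0, -2.0], [np.float64(-0.0019), np.float64(0.0049), 0, 0, 0, -2.0], [np.float64(-0.0017), np.float64(0.005), 0, 0, 0, -2.0]]
```

View pics/z5.png

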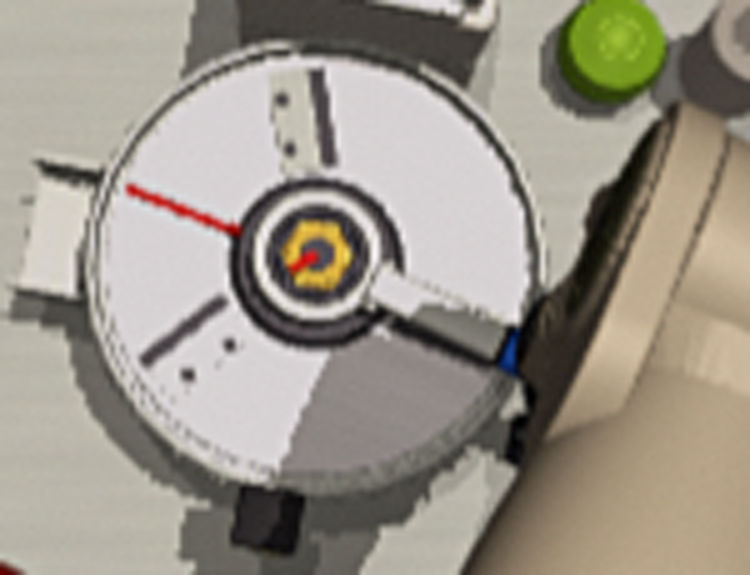

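The mark tip is at (293,267), so about 43° remains and the stop should come near -160°.

Call:
jog_arm --pt "-0.0058 0.0031 0 0 0 -2.5" --pt "-0.0056 0.0033 0 0 0 -2.5" --pt "-0.0055 0.0036 0 0 0 -2.5" --pt "-0.0053 0.0038 0 0 0 -2.5" --pt "-0.0051 0.0041 0 0 0 -2.5" --pt "-0.005 0.0043 0 0 0 -2.5" --pt "-0.0048 0.0045 0 0 0 -2.5" --pt "-0.0046 0.0047 0 0 0 -2.5" --pt "-0.0044 0.0049 0 0 0 -2.5" --pt "-0.0041 0.0051 0 0 0 -2.5"

```text
clock: 13.5
tcp_pos: [0.4541, -0.1039, 0.1917]
orientation: [0.001, -0.326, 0.945, -0.001]
wrist_force: [4.2, -1.3, -1.0]
finger_gap: 0.025
```

```bash
python3 - <<'E'
from h import *
st()
crop("top","z6",230,170,50,42,12)
E
```

```text
13.5 [ 0.4540934  -0.10387398  0.1916771 ] F [ 4.2 -1.3 -1. ] M [-0.34 -0.95  0.15] 0.024986188953576342 ang -142.09052317842918 r 0.14855412009615812
```

View pics/z6.png

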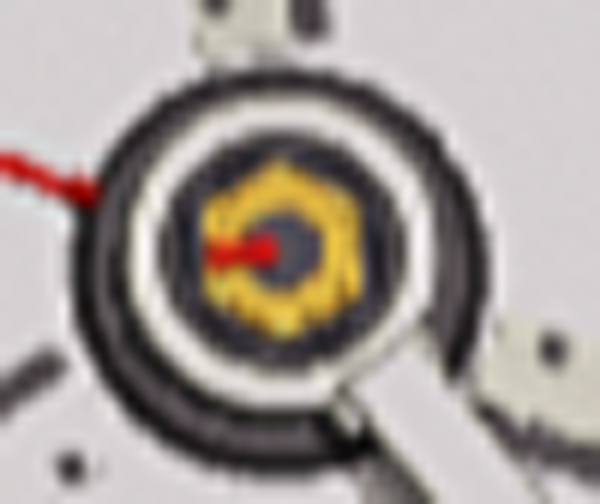

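The mark points level left at (205,250). It needs about 20° more to match the line at (90,190).

Call:
jog_arm --pt "-0.0032 0.0042 0 0 0 -2" --pt "-0.003 0.0043 0 0 0 -2" --pt "-0.0029 0.0044 0 0 0 -2" --pt "-0.0027 0.0045 0 0 0 -2" --pt "-0.0025 0.0046 0 0 0 -2" --pt "-0.0024 0.0047 0 0 0 -2" --pt "-0.0022 0.0047 0 0 0 -2" --pt "-0.002 0.0048 0 0 0 -2" --pt "0 0 0 0 0 0" --pt "0 0 0 0 0 0"

```text
clock: 14.55
tcp_pos: [0.4334, -0.0676, 0.1916]
orientation: [0.001, -0.192, 0.981, -0.0]
wrist_force: [5.7, 0.8, -0.6]
finger_gap: 0.0248
```

```bash
python3 - <<'E'
from h import *
st()
crop("top","z7",230,170,50,42,12)
arc(-158,-166,10)
E
```

```text
14.55 [ 0.43341557 -0.06756298  0.19163541] F [ 5.7  0.8 -0.6] M [-0.   -0.97  0.  ] 0.02484861795087315 ang -158.2669703664663 r 0.14843532579702362
[[np.float64(-0.0008), np.float64(0.0019), 0, 0, 0, -0.8], [np.float64(-0.0007), np.float64(0.002), 0, 0, 0, -0.8], [np.float64(-0.0007), np.float64(0.002), 0, 0, 0, -0.8], [np.float64(-0.0007), np.float64(0.002), 0, 0, 0, -0.8], [np.float64(-0.0007), np.float64(0.002), 0, 0, 0, -0.8], [np.float64(-0.0006), np.float64(0.002), 0, 0, 0, -0.8], [np.float64(-0.0006), np.float64(0.002), 0, 0, 0, -0.8], [np.float64(-0.0006), np.float64(0.002), 0, 0, 0, -0.8], [np.float64(-0.0005), np.float64(0.002), 0, 0, 0, -0.8], [np.float64(-0.0005), np.float64(0.002), 0, 0, 0, -0.8]]
```

View pics/z7.png

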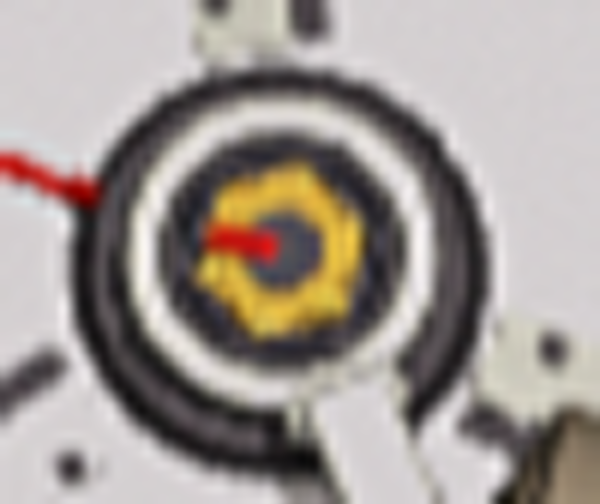

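Call:
jog_arm --pt "-0.0008 0.0019 0 0 0 -0.8" --pt "-0.0007 0.002 0 0 0 -0.8" --pt "-0.0007 0.002 0 0 0 -0.8" --pt "-0.0007 0.002 0 0 0 -0.8" --pt "-0.0007 0.002 0 0 0 -0.8" --pt "-0.0006 0.002 0 0 0 -0.8" --pt "-0.0006 0.002 0 0 0 -0.8" --pt "-0.0006 0.002 0 0 0 -0.8" --pt "0 0 0 0 0 0" --pt "0 0 0 0 0 0"

```text
clock: 15.6
tcp_pos: [0.4282, -0.052, 0.1917]
orientation: [0.001, -0.137, 0.991, -0.0]
wrist_force: [5.5, -0.4, -1.2]
finger_gap: 0.0252
```

```bash
python3 - <<'E'
from h import *
st()
crop("top","z8",230,170,50,42,12)
crop("scene","z8s",170,110,150,110,5)
E
```

```text
15.6 [ 0.42821564 -0.05198367  0.19165391] F [ 5.5 -0.4 -1.2] M [-0.23 -1.04  0.12] 0.0251600963661954 ang -164.61054651743623 r 0.14840555368788078
```

View pics/z8.png

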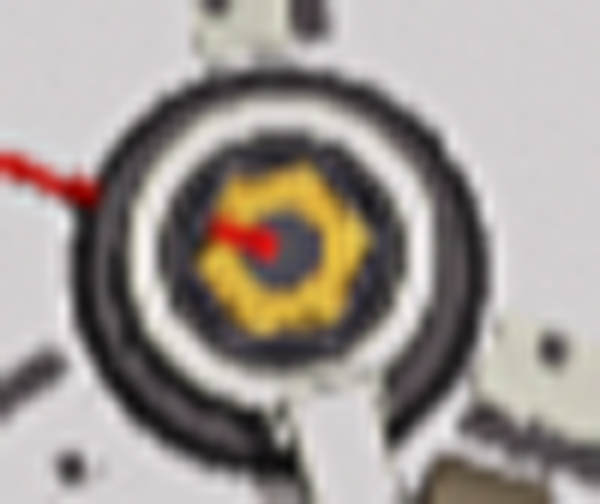

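View pics/z8s.png

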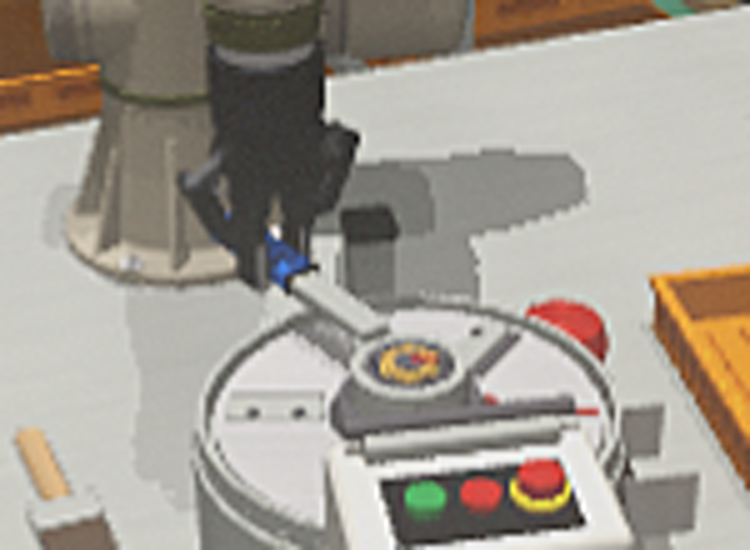

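The mark is nearly aligned, but the wrench has not gone firm yet. I'll swing back and take up the slack again so I meet the stop away from the post.

```bash
python3 - <<'E'
from h import *
np.set_printoptions(legacy='1.25')
arc(-164.4,-114.4,10)
arc(-114.4,-134.4,10)
arc(-134.4,-144.4,10)
E
```

```text
[[0.0041, -0.0124, 0, 0, 0, 5.0], [0.0051, -0.012, 0, 0, 0, 5.0], [0.0062, -0.0115, 0, 0, 0, 5.0], [0.0071, -0.011, 0, 0, 0, 5.0], [0.0081, -0.0103, 0, 0, 0, 5.0], [0.0089, -0.0096, 0, 0, 0, 5.0], [0.0097, -0.0087, 0, 0, 0, 5.0], [0.0105, -0.0079, 0, 0, 0, 5.0], [0.0111, -0.0069, 0, 0, 0, 5.0], [0.0117, -0.0059, 0, 0, 0, 5.0]]
[[-0.0047, 0.0022, 0, 0, 0, -2.0], [-0.0046, 0.0024, 0, 0, 0, -2.0], [-0.0046, 0.0026, 0, 0, 0, -2.0], [-0.0045, 0.0027, 0, 0, 0, -2.0], [-0.0044, 0.0029, 0, 0, 0, -2.0], [-0.0043, 0.003, 0, 0, 0, -2.0], [-0.0042, 0.0032, 0, 0, 0, -2.0], [-0.004, 0.0033, 0, 0, 0, -2.0], [-0.0039, 0.0035, 0, 0, 0, -2.0], [-0.0038, 0.0036, 0, 0, 0, -2.0]]
[[-0.0019, 0.0018, 0, 0, 0, -1.0], [-0.0018, 0.0019, 0, 0, 0, -1.0], [-0.0018, 0.0019, 0, 0, 0, -1.0], [-0.0018, 0.0019, 0, 0, 0, -1.0], [-0.0017, 0.002, 0, 0, 0, -1.0], [-0.0017, 0.002, 0, 0, 0, -1.0], [-0.0017, 0.002, 0, 0, 0, -1.0], [-0.0016, 0.0021, 0, 0, 0, -1.0], [-0.0016, 0.0021, 0, 0, 0, -1.0], [-0.0015, 0.0021, 0, 0, 0, -1.0]]
```

Call:
jog_arm --pt "0.0041 -0.0124 0 0 0 5" --pt "0.0051 -0.012 0 0 0 5" --pt "0.0062 -0.0115 0 0 0 5" --pt "0.0071 -0.011 0 0 0 5" --pt "0.0081 -0.0103 0 0 0 5" --pt "0.0089 -0.0096 0 0 0 5" --pt "0.0097 -0.0087 0 0 0 5" --pt "0.0105 -0.0079 0 0 0 5" --pt "0.0111 -0.0069 0 0 0 5" --pt "0.0117 -0.0059 0 0 0 5"

```text
clock: 16.7
tcp_pos: [0.5084, -0.1486, 0.1911]
orientation: [-0.001, -0.544, 0.839, 0.001]
wrist_force: [-1.4, -1.7, 2.2]
finger_gap: 0.0249
```

Call:
jog_arm --pt "-0.0047 0.0022 0 0 0 -2" --pt "-0.0046 0.0024 0 0 0 -2" --pt "-0.0046 0.0026 0 0 0 -2" --pt "-0.0045 0.0027 0 0 0 -2" --pt "-0.0044 0.0029 0 0 0 -2" --pt "0 0 0 0 0 0" --pt "0 0 0 0 0 0" --pt "0 0 0 0 0 0" --pt "0 0 0 0 0 0" --pt "0 0 0 0 0 0"

```text
clock: 17.7
tcp_pos: [0.4868, -0.1355, 0.1914]
orientation: [0.0, -0.467, 0.884, -0.0]
wrist_force: [4.2, -4.8, 1.0]
finger_gap: 0.0254
```

```bash
python3 - <<'E'
from h import *
st()
crop("top","z9",230,170,50,42,12)
E
```

```text
17.7 [ 0.48677739 -0.13550691  0.1914294 ] F [ 4.2 -4.8  1. ] M [-0.7  -0.73 -0.61] 0.025358968324954073 ang -124.51615342248012 r 0.14916494120233492
```

View pics/z9.png

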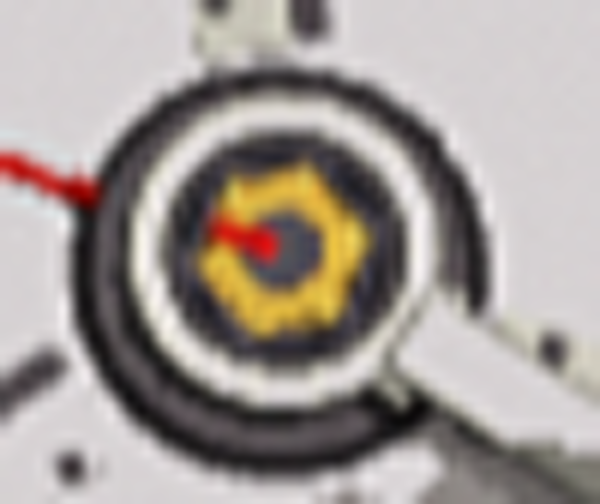

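Call:
jog_arm --pt "-0.0021 0.0015 0 0 0 -1" --pt "-0.0021 0.0015 0 0 0 -1" --pt "-0.0021 0.0016 0 0 0 -1" --pt "-0.0021 0.0016 0 0 0 -1" --pt "-0.002 0.0016 0 0 0 -1" --pt "-0.002 0.0017 0 0 0 -1" --pt "0 0 0 0 0 0" --pt "0 0 0 0 0 0" --pt "0 0 0 0 0 0" --pt "0 0 0 0 0 0"

```text
clock: 18.75
tcp_pos: [0.474, -0.1253, 0.1912]
orientation: [0.0, -0.42, 0.907, 0.0]
wrist_force: [3.9, -0.3, 0.9]
finger_gap: 0.0254
```

```bash
python3 - <<'E'
from h import *
st()
crop("top","z10",230,170,50,42,12)
E
```

```text
18.75 [ 0.47399074 -0.12530837  0.19121201] F [ 3.9 -0.3  0.9] M [-0.06 -0.85 -0.5 ] 0.025417799397110488 ang -130.80641063268604 r 0.1489035557771918
```

View pics/z10.png

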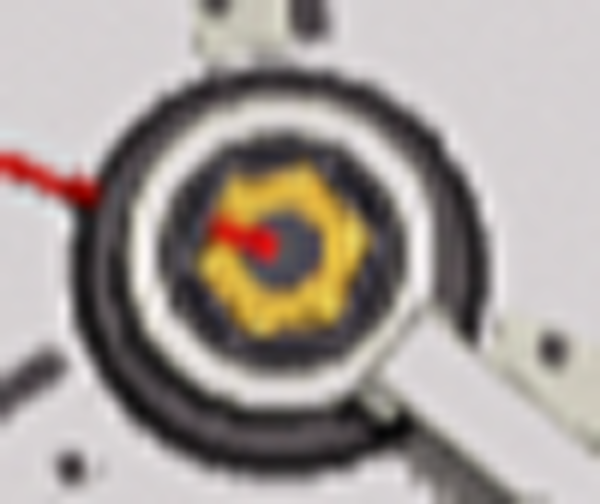

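No nut movement yet, so the slack is still being taken up. Going on.

Call:
jog_arm --pt "-0.002 0.0017 0 0 0 -1" --pt "-0.0019 0.0017 0 0 0 -1" --pt "-0.0019 0.0018 0 0 0 -1" --pt "-0.0019 0.0018 0 0 0 -1" --pt "-0.0018 0.0018 0 0 0 -1" --pt "-0.0018 0.0019 0 0 0 -1" --pt "0 0 0 0 0 0" --pt "0 0 0 0 0 0" --pt "0 0 0 0 0 0" --pt "0 0 0 0 0 0"

```text
clock: 19.8
tcp_pos: [0.4633, -0.1148, 0.1915]
orientation: [0.001, -0.372, 0.928, -0.0]
wrist_force: [5.1, 0.5, 0.7]
finger_gap: 0.0253
```

```bash
python3 - <<'E'
from h import *
st()
crop("top","z11",230,170,50,42,12)
E
```

```text
19.8 [ 0.46325814 -0.11476686  0.1914926 ] F [5.1 0.5 0.7] M [-0.1  -1.07 -0.24] 0.02525180067708401 ang -136.60090980322812 r 0.1486980544500164
```

View pics/z11.png

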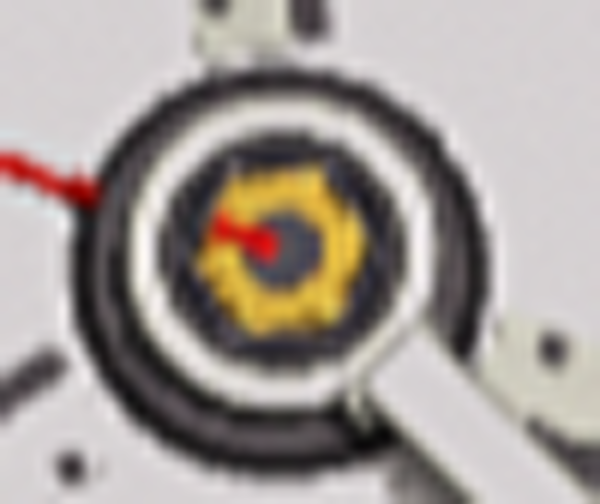

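Call:
jog_arm --pt "-0.0018 0.0019 0 0 0 -1" --pt "-0.0017 0.0019 0 0 0 -1" --pt "-0.0017 0.002 0 0 0 -1" --pt "-0.0017 0.002 0 0 0 -1" --pt "0 0 0 0 0 0" --pt "0 0 0 0 0 0" --pt "0 0 0 0 0 0" --pt "0 0 0 0 0 0" --pt "0 0 0 0 0 0" --pt "0 0 0 0 0 0"

```text
clock: 20.85
tcp_pos: [0.4566, -0.1071, 0.1915]
orientation: [0.001, -0.34, 0.94, -0.0]
wrist_force: [6.8, -0.7, 0.5]
finger_gap: 0.0252
```

```bash
python3 - <<'E'
from h import *
st()
crop("top","z12",230,170,50,42,12)
E
```

```text
20.85 [ 0.45658348 -0.10708943  0.19154194] F [ 6.8 -0.7  0.5] M [-0.22 -1.2  -0.04] 0.025227137631670147 ang -140.52248133659464 r 0.14862076646342345
```

View pics/z12.png

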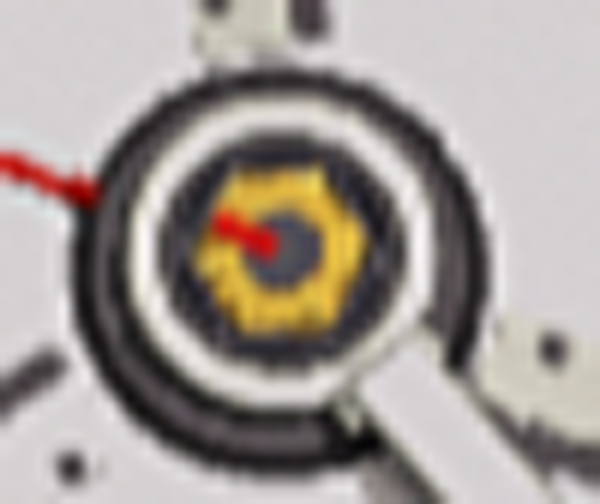

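Still moving slightly. Continuing in small steps.

Call:
jog_arm --pt "-0.0016 0.002 0 0 0 -1" --pt "-0.0016 0.002 0 0 0 -1" --pt "-0.0016 0.0021 0 0 0 -1" --pt "-0.0016 0.0021 0 0 0 -1" --pt "0 0 0 0 0 0" --pt "0 0 0 0 0 0" --pt "0 0 0 0 0 0" --pt "0 0 0 0 0 0" --pt "0 0 0 0 0 0" --pt "0 0 0 0 0 0"

```text
clock: 21.9
tcp_pos: [0.4507, -0.0993, 0.1917]
orientation: [0.001, -0.307, 0.952, -0.001]
wrist_force: [7.5, -1.7, -0.6]
finger_gap: 0.0252
```

```bash
python3 - <<'E'
from h import *
st()
crop("top","z13",230,170,50,42,12)
E
```

```text
21.9 [ 0.45069164 -0.09934967  0.19168876] F [ 7.5 -1.7 -0.6] M [-0.51 -1.37  0.38] 0.025188288731929704 ang -144.27376495967695 r 0.14856608181418857
```

View pics/z13.png

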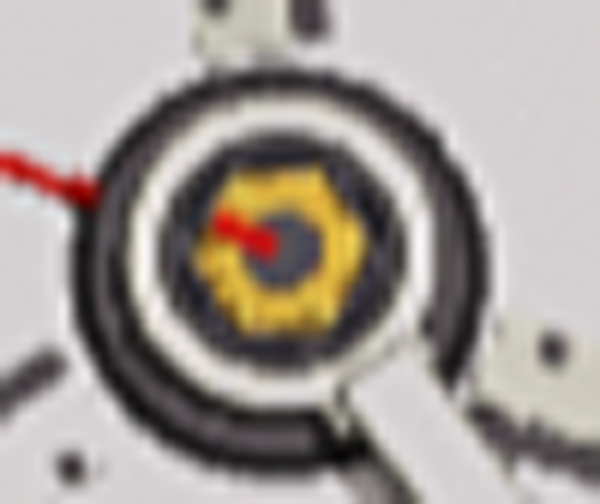

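Call:
jog_arm --pt "-0.0015 0.0021 0 0 0 -1" --pt "-0.0015 0.0021 0 0 0 -1" --pt "-0.0015 0.0022 0 0 0 -1" --pt "-0.0014 0.0022 0 0 0 -1" --pt "0 0 0 0 0 0" --pt "0 0 0 0 0 0" --pt "0 0 0 0 0 0" --pt "0 0 0 0 0 0" --pt "0 0 0 0 0 0" --pt "0 0 0 0 0 0"

```text
clock: 22.95
tcp_pos: [0.4452, -0.0911, 0.1918]
orientation: [0.001, -0.274, 0.962, -0.001]
wrist_force: [7.5, -3.3, -1.0]
finger_gap: 0.0252
```

```bash
python3 - <<'E'
from h import *
st()
crop("top","z14",230,170,50,42,12)
E
```

```text
22.95 [ 0.44524174 -0.09109674  0.19181984] F [ 7.5 -3.3 -1. ] M [-0.74 -1.54  0.61] 0.025231803020435584 ang -148.08939404990915 r 0.14850058084123996
```

View pics/z14.png

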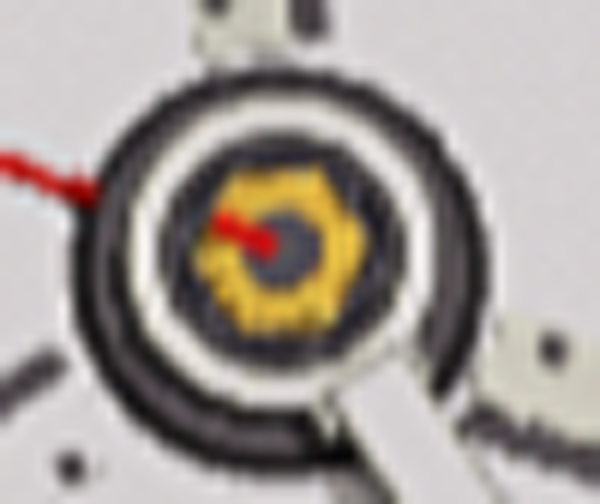

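```bash
python3 - <<'E'
from h import *
for i in (6,7,8,9,10,11,12,13,14):
    im=cv2.imread(f"pics/z{i}.png").astype(int);b,g,r=im[:,:,0],im[:,:,1],im[:,:,2]
    # nut: yellow + red in centre window
    Y,X=np.mgrid[:im.shape[0],:im.shape[1]]
    win=(abs(X-283)<95)&(abs(Y-248)<95)
    red=win&(r>130)&(g<90); yel=win&(r>150)&(g>110)&(b<110)
    rc=np.array([X[red].mean(),Y[red].mean()])
    C=np.array([285,248])
    d=rc-C
    # neck line: white pixels beyond ring at radius 175-230
    rr=np.hypot(X-283,Y-248);sel=(rr>150)&(rr<165)&(Y>290)&(r>190)&(X>200)
    pts=np.c_[X[sel],Y[sel]]
    a=np.degrees(np.arctan2(-(pts[:,1]-248),pts[:,0]-283)) if len(pts) else [0]
    print(i,"mark",rc,np.degrees(np.arctan2(-d[1],d[0])),"neck",np.median(a),len(pts))
E
```

```text
6 mark [242.8267254  252.15810083] -174.36908534418276 neck -55.71312302279104 1311
7 mark [243.19626168 241.91401869] 171.7168090622521 neck -67.39378990781611 1284
8 mark [246.58508997 238.22210797] 165.71953278188627 neck -76.7701975888981 1354
9 mark [246.1509434  238.04617676] 165.62894783625018 neck -36.90539687148653 1116
10 mark [246.08784119 238.11662531] 165.74869245098813 neck -47.714627515860485 1274
11 mark [245.44298023 237.49974658] 165.13389741716514 neck -50.774093875647964 1254
12 mark [245.01287333 234.99742533] 161.98708002807422 neck -53.90785037666279 1338
13 mark [244.71764706 234.85473146] 161.92703416448182 neck -57.52880770915151 1461
14 mark [244.98451213 235.05524006] 162.07393029582977 neck -61.34644453190729 1410
```

Call:
jog_arm --pt "-0.0014 0.0022 0 0 0 -1" --pt "-0.0013 0.0022 0 0 0 -1" --pt "-0.0013 0.0023 0 0 0 -1" --pt "-0.0013 0.0023 0 0 0 -1" --pt "0 0 0 0 0 0" --pt "0 0 0 0 0 0" --pt "0 0 0 0 0 0" --pt "0 0 0 0 0 0" --pt "0 0 0 0 0 0" --pt "0 0 0 0 0 0"

```text
clock: 24.0
tcp_pos: [0.4402, -0.0821, 0.1919]
orientation: [0.002, -0.24, 0.971, -0.001]
wrist_force: [9.1, -2.9, -0.9]
finger_gap: 0.0252
```

```bash
cat >> h.py <<'E'
def mark(im=None,a=67):
    if im is None: im=read_camera("top")
    Pc=np.array([.5713,-.0126,.204]);u=np.array([np.cos(np.radians(a)),np.sin(np.radians(a)),0])
    c,e=w2pix("top",[Pc,Pc+.012*u])
    I=cv2.resize(im[170:212,230:280],None,fx=12,fy=12,interpolation=cv2.INTER_CUBIC).astype(int)
    Y,X=np.mgrid[:I.shape[0],:I.shape[1]];r,g=I[:,:,0],I[:,:,1]
    red=(abs(X-283)<95)&(abs(Y-248)<95)&(r>130)&(g<90)
    P=np.c_[X[red],Y[red]];m=P.mean(0);v=np.linalg.svd(P-m,full_matrices=False)[2][0]; v*=-np.sign(v[0])
    cc=(c-[230,170])*12
    f=lambda d:np.degrees(np.arctan2(-d[1],d[0]))
    print("mark centroid ang",f(m-cc),"axis ang",f(v),"aligned would be",f(e-c),"centre",cc)
E
python3 - <<'E'
from h import *
st()
im=crop("top","z15",230,170,50,42,12);mark(im)
E
```

```text
24.0 [ 0.44023063 -0.08213473  0.19192998] F [ 9.1 -2.9 -0.9] M [-0.63 -1.7   0.31] 0.025176737587182016 ang -152.05322097054565 r 0.14837202234792915
mark centroid ang 157.23316666218835 axis ang 157.81614532512305 aligned would be 158.18045422515712 centre [285.73605853 252.11344784]
```

View pics/z15.png

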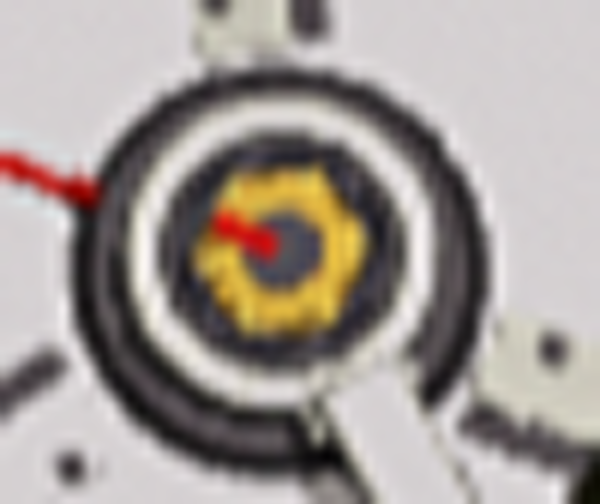

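The mark agrees with the line to about 1°, but the wrench has not gone firm. Pressing on a little further.

Call:
jog_arm --pt "-0.0012 0.0023 0 0 0 -1" --pt "-0.0012 0.0023 0 0 0 -1" --pt "-0.0012 0.0024 0 0 0 -1" --pt "-0.0011 0.0024 0 0 0 -1" --pt "-0.0011 0.0024 0 0 0 -1" --pt "-0.001 0.0024 0 0 0 -1" --pt "0 0 0 0 0 0" --pt "0 0 0 0 0 0" --pt "0 0 0 0 0 0" --pt "0 0 0 0 0 0"

```text
clock: 25.05
tcp_pos: [0.4333, -0.0671, 0.1917]
orientation: [0.002, -0.188, 0.982, -0.0]
wrist_force: [9.5, 0.0, -0.7]
finger_gap: 0.0254
```

```bash
python3 - <<'E'
from h import *
st()
im=crop("top","z16",230,170,50,42,12);mark(im)
crop("scene","z16s",170,110,150,110,5)
E
```

```text
25.05 [ 0.43329329 -0.06707823  0.19173023] F [ 9.5  0.  -0.7] M [ 0.04 -1.75 -0.11] 0.02537790701755169 ang -158.45834443143855 r 0.14837024412769578
mark centroid ang 156.98161618229938 axis ang 156.84770009036754 aligned would be 158.18045422515712 centre [285.73605853 252.11344784]
```

View pics/z16s.png

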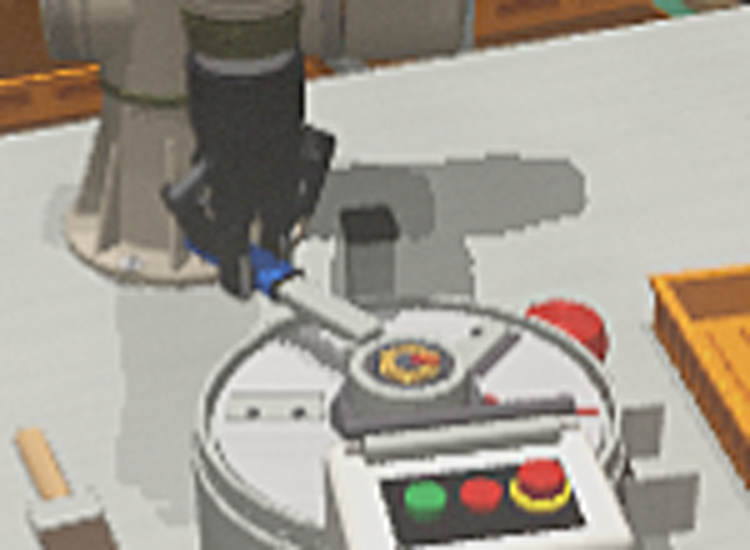

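```bash
python3 - <<'E'
from h import *
for f in ("top0",):
    im=cv2.imread(f"pics/{f}.png")[:,:,::-1]; 
    I=cv2.resize(im[170:212,230:280],None,fx=12,fy=12,interpolation=cv2.INTER_CUBIC).astype(int)
    Y,X=np.mgrid[:I.shape[0],:I.shape[1]];r,g=I[:,:,0],I[:,:,1]
    red=(abs(X-283)<95)&(abs(Y-248)<95)&(r>130)&(g<90)
    m=np.array([X[red].mean(),Y[red].mean()])-[285.7,252.1];print(m,np.degrees(np.arctan2(-m[1],m[0])))
    # world angle of mark
P=pix2w("top",np.array([285.7+m[0],252.1+m[1]])/12+[230,170],.204)
d=P[:2]-NUT;print("world start",np.degrees(np.arctan2(d[1],d[0])))
E
python3 - <<'E'
import cv2,numpy as np
a=[cv2.imread(f"pics/z{i}.png") for i in (11,12,15,16)]
cv2.imwrite("pics/cmp.png",cv2.resize(np.vstack([np.hstack(a[:2]),np.hstack(a[2:])]),(720,600)))
E
```

```text
[31.83381518  9.57114094] -16.733907789888647
world start -107.86498836129579
```

View pics/cmp.png

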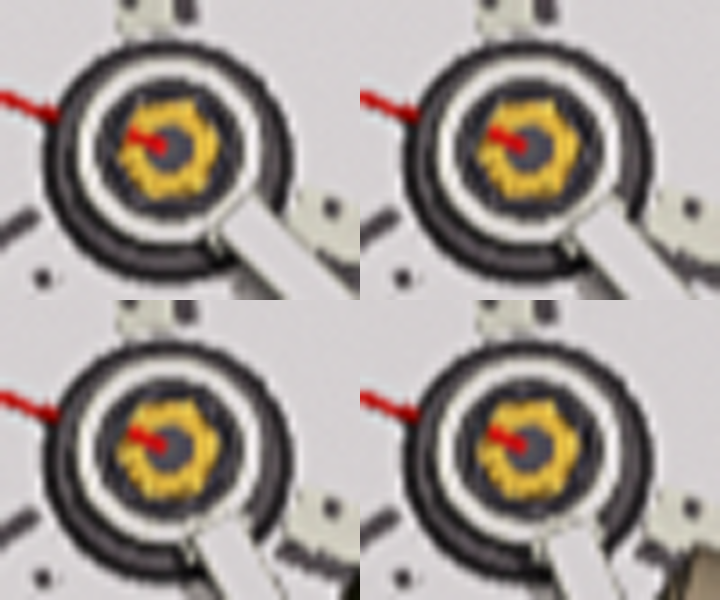

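Call:
jog_arm --pt "-0.001 0.0024 0 0 0 -1" --pt "-0.0009 0.0024 0 0 0 -1" --pt "-0.0009 0.0024 0 0 0 -1" --pt "-0.0008 0.0025 0 0 0 -1" --pt "-0.0008 0.0025 0 0 0 -1" --pt "-0.0007 0.0025 0 0 0 -1" --pt "-0.0007 0.0025 0 0 0 -1" --pt "0 0 0 0 0 0" --pt "0 0 0 0 0 0" --pt "0 0 0 0 0 0"

```text
clock: 26.15
tcp_pos: [0.4267, -0.0503, 0.1916]
orientation: [0.001, -0.128, 0.992, -0.001]
wrist_force: [6.4, -0.9, 0.4]
finger_gap: 0.0255
```

```bash
python3 - <<'E'
from h import *
st()
im=crop("top","z17",230,170,50,42,12);mark(im)
E
```

```text
26.15 [ 0.42668921 -0.05029834  0.19164428] F [ 6.4 -0.9  0.4] M [-0.31 -1.34 -0.46] 0.025522602925588115 ang -165.38885138072183 r 0.1494437900758395
mark centroid ang 157.3041374173542 axis ang 158.38189423802038 aligned would be 158.18045422515712 centre [285.73605853 252.11344784]
```

View pics/z17.png

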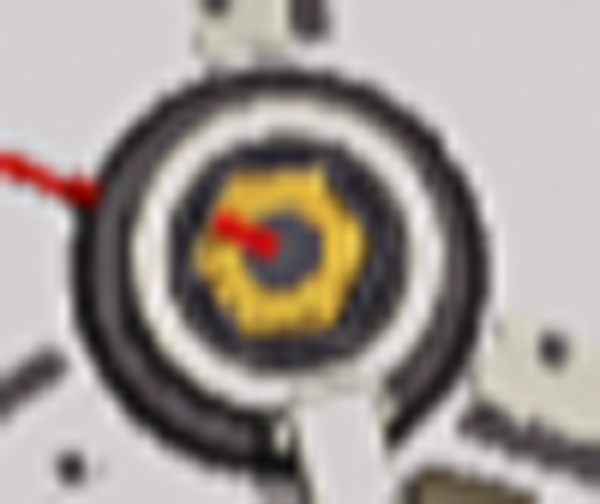

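```bash
python3 - <<'E'
from h import *
im=crop("scene","z17s",225,160,50,42,8)
a=cv2.imread("pics/scene0.png")[:,:,::-1];crop("scene","z0sc",225,160,50,42,8,a)
x=[cv2.imread(f"pics/{f}.png") for f in("z0sc","z17s")];cv2.imwrite("pics/cmp2.png",np.hstack(x))
for n,z in(("nut top",.204),("ring top",.204)):pass
print(w2pix("scene",[[.5713,-.0126,.204],[.5713,-.0126,.220]]))
E
```

```text
[[250.81855629 181.88580009]
 [250.81094356 177.62856967]]
```

View pics/cmp2.png

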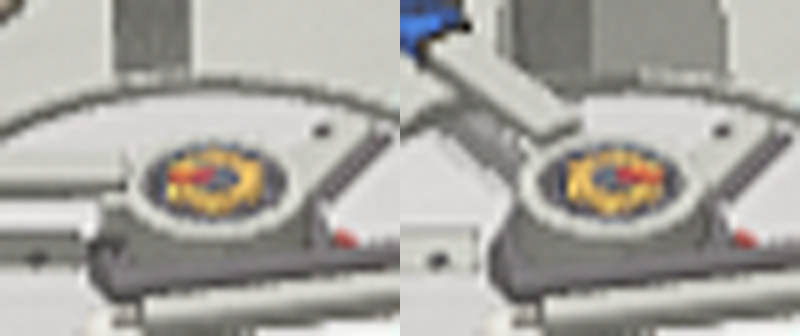

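The ring is still seated at about (215,190) in both halves of the comparison. The mark reads as aligned and has not moved over the last 25° of swing. I'll do one more swing to check for firmness.

Call:
jog_arm --pt "0.0041 -0.0124 0 0 0 5" --pt "0.0051 -0.012 0 0 0 5" --pt "0.0062 -0.0115 0 0 0 5" --pt "0.0071 -0.011 0 0 0 5" --pt "0.0081 -0.0103 0 0 0 5" --pt "0.0089 -0.0096 0 0 0 5" --pt "0.0097 -0.0087 0 0 0 5" --pt "0.0105 -0.0079 0 0 0 5" --pt "0.0111 -0.0069 0 0 0 5" --pt "0.0117 -0.0059 0 0 0 5"

```text
clock: 27.25
tcp_pos: [0.507, -0.1459, 0.1911]
orientation: [-0.001, -0.536, 0.844, 0.001]
wrist_force: [-0.8, -0.5, 2.6]
finger_gap: 0.0251
```

Call:
jog_arm --pt "-0.0047 0.0022 0 0 0 -2" --pt "-0.0046 0.0024 0 0 0 -2" --pt "-0.0046 0.0026 0 0 0 -2" --pt "-0.0045 0.0027 0 0 0 -2" --pt "-0.0044 0.0029 0 0 0 -2" --pt "-0.0043 0.003 0 0 0 -2" --pt "-0.0042 0.0032 0 0 0 -2" --pt "-0.004 0.0033 0 0 0 -2" --pt "0 0 0 0 0 0" --pt "0 0 0 0 0 0"

```text
clock: 28.25
tcp_pos: [0.4725, -0.124, 0.1914]
orientation: [-0.0, -0.413, 0.911, -0.0]
wrist_force: [2.1, -3.2, 2.4]
finger_gap: 0.0252
```

```bash
python3 - <<'E'
from h import *
st();im=crop("top","z18",230,170,50,42,12);mark(im)
E
```

```text
28.25 [ 0.47254932 -0.12397335  0.19139279] F [ 2.1 -3.2  2.4] M [-0.45 -0.55 -0.4 ] 0.025199284697598922 ang -131.56223230909941 r 0.1488479759411697
mark centroid ang 157.36666520315234 axis ang 158.5516163880082 aligned would be 158.18045422515712 centre [285.73605853 252.11344784]
```

Call:
jog_arm --pt "-0.0039 0.0035 0 0 0 -2" --pt "-0.0038 0.0036 0 0 0 -2" --pt "-0.0019 0.0018 0 0 0 -1" --pt "-0.0018 0.0019 0 0 0 -1" --pt "0 0 0 0 0 0" --pt "0 0 0 0 0 0" --pt "0 0 0 0 0 0" --pt "0 0 0 0 0 0" --pt "0 0 0 0 0 0" --pt "0 0 0 0 0 0"

```text
clock: 29.3
tcp_pos: [0.4617, -0.113, 0.1913]
orientation: [0.0, -0.364, 0.931, 0.0]
wrist_force: [5.5, -0.7, 1.2]
finger_gap: 0.0254
```

```bash
python3 - <<'E'
from h import *
st();im=crop("top","z19",230,170,50,42,12);mark(im)
E
```

```text
29.3 [ 0.46171128 -0.11297544  0.19131858] F [ 5.5 -0.7  1.2] M [-0.18 -1.07 -0.49] 0.02538810690682198 ang -137.51254145411735 r 0.1486099477667772
mark centroid ang 157.23995929727582 axis ang 157.90225211567403 aligned would be 158.18045422515712 centre [285.73605853 252.11344784]
```

View pics/z19.png

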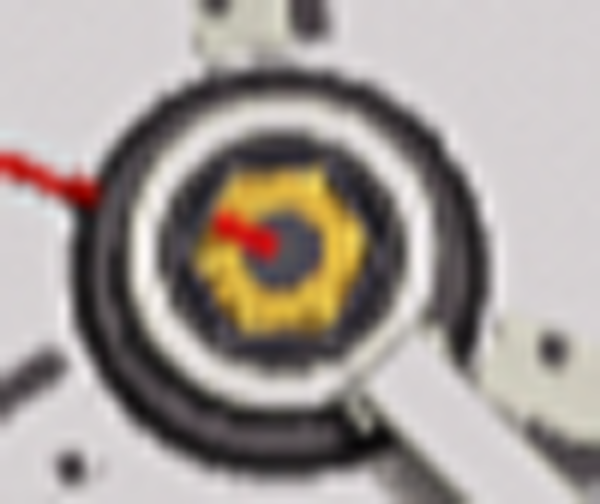

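The mark is unchanged over another full swing, so the nut is at its stop and aligned with the line. Releasing the handle and going up.

Call:
jog_arm --pt "0 0 0 0 0 0" --pt "0 0 0 0 0 0" --pt "0 0 0 0 0 0" --pt "0 0 0 0 0 0" --pt "0 0 0 0 0 0" --pt "0 0 0 0 0 0" --pt "-0.003 0 0.02 0 0 0" --pt "-0.005 0 0.025 0 0 0" --pt "-0.01 0 0.03 0 0 0" --pt "-0.01 0 0.03 0 0 0" --hand 1

```text
clock: 30.35
tcp_pos: [0.4329, -0.1129, 0.2972]
orientation: [-0.0, -0.364, 0.931, 0.0]
wrist_force: [0.1, -0.0, 0.8]
finger_gap: 0.0857
```

```bash
python3 - <<'E'
from h import *
st();im=crop("top","z20",190,140,150,115,5);mark(im)
crop("scene","z20s",170,110,150,110,5)
E
```

```text
30.35 [ 0.43288806 -0.1128528   0.29715201] F [ 0.1 -0.   0.8] M [-0.09 -0.03 -0.01] 0.08570989149775585 ang -144.0839068064715 r 0.17090491002530414
mark centroid ang 157.16373403636214 axis ang 157.8984026165747 aligned would be 158.18045422515712 centre [285.73605853 252.11344784]
```

View pics/z20.png

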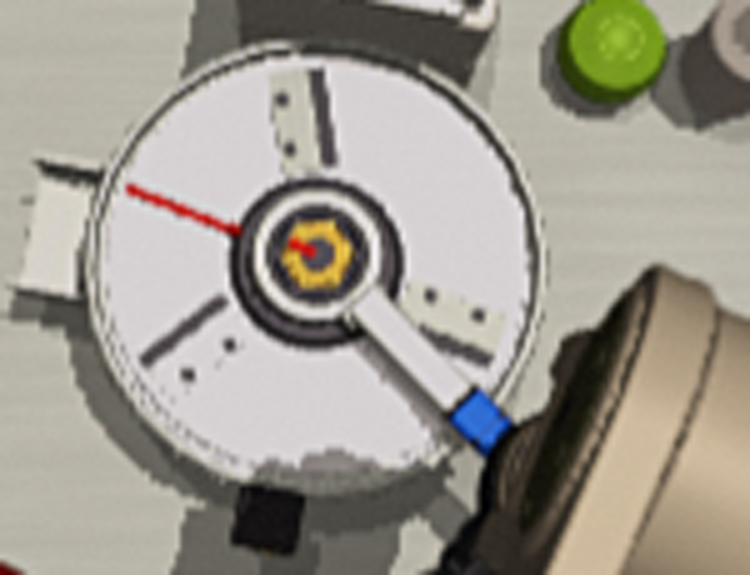

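View pics/z20s.png

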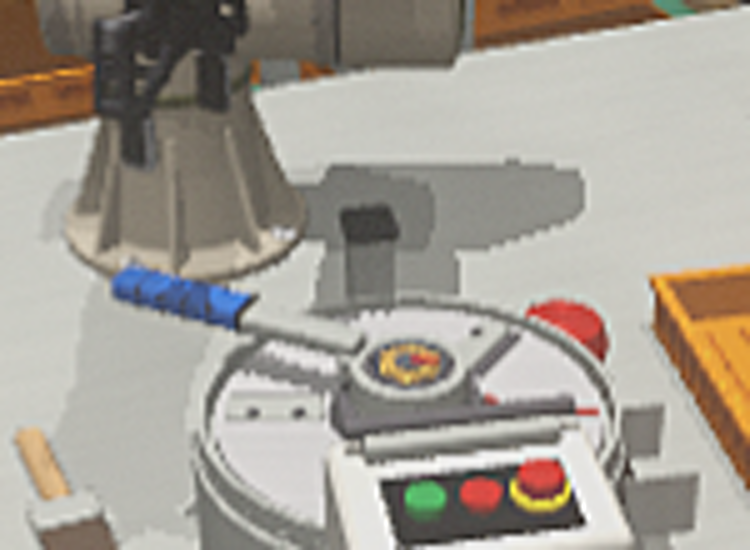

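```bash
python3 - <<'E'
from h import *
a=pix2w("top",(190+462/5,140+405/5),.2165);d=a[:2]-NUT;print(a,np.degrees(np.arctan2(d[1],d[0])),np.hypot(*d))
b=pix2w("top",(190+364/5,140+308/5),.2145);d=b[:2]-NUT;print(b,np.degrees(np.arctan2(d[1],d[0])),np.hypot(*d))
s=pix2w("scene",(170+247/5,110+310/5),.218);d=s[:2]-NUT;print(s,np.degrees(np.arctan2(d[1],d[0])),np.hypot(*d))
t=np.arctan2(*(a-b)[:2][::-1]);print(np.degrees(t))
for ang in(-135,-136,-137):
    t=np.radians(ang);print(ang,NUT+.06*np.array([np.cos(t),np.sin(t)]))
q=get_state()["orientation"];print(2*np.degrees(np.arctan2(q[2],q[1]))-90)
E
```

```text
[ 0.48369765 -0.09050384  0.2165    ] -138.35364550783717 0.11723131157564241
[ 0.53938453 -0.03704348  0.2145    ] -142.5521599720954 0.04020051010586471
[ 0.49940904 -0.09240987  0.218     ] -132.01182789441125 0.10741473560759822
-136.16862437093266
-135 [ 0.52887359 -0.05502641]
-136 [ 0.52813961 -0.0542795 ]
-137 [ 0.52741878 -0.0535199 ]
132.68400064561493
```

Call:
jog_arm --pt "0.0188 0.0122 0 0 0 0.2" --pt "0.0188 0.0122 0 0 0 0.2" --pt "0.0188 0.0122 0 0 0 0.2" --pt "0.0188 0.0122 0 0 0 0.2" --pt "0.0188 0.0122 0 0 0 0" --pt "0 0 -0.022 0 0 0" --pt "0 0 -0.022 0 0 0" --pt "0 0 -0.022 0 0 0" --pt "0 0 -0.022 0 0 0" --pt "0 0 -0.02 0 0 0"

```text
clock: 31.45
tcp_pos: [0.527, -0.0518, 0.1863]
orientation: [-0.001, -0.371, 0.929, 0.0]
wrist_force: [0.1, -0.5, 0.1]
finger_gap: 0.0856
```

Call:
jog_arm --pt "0 0 0 0 0 0" --pt "0 0 0 0 0 0" --pt "0 0 0 0 0 0" --pt "0 0 0 0 0 0" --pt "0 0 0 0 0 0" --pt "0 0 0 0 0 0" --pt "0 0 0 0 0 0" --pt "0 0 0 0 0 0" --pt "0 0 0 0 0 0" --pt "0 0 0 0 0 0" --hand 0 --force 90

```text
clock: 32.45
tcp_pos: [0.529, -0.0531, 0.1897]
orientation: [0.001, -0.37, 0.929, -0.002]
wrist_force: [2.4, -4.8, 3.8]
finger_gap: 0.0203
```

```bash
python3 - <<'E'
from h import *
st();im=crop("top","z21",190,140,150,115,5);mark(im)
crop("scene","z21s",170,110,150,110,5)
E
```

```text
32.45 [ 0.52902099 -0.05309271  0.18971987] F [ 2.4 -4.8  3.8] M [-0.94 -0.64  0.1 ] 0.020250717147922894 ang -136.23631148415166 r 0.058542072742597644
mark centroid ang 157.11499188941434 axis ang 170.3403551435916 aligned would be 158.18045422515712 centre [285.73605853 252.11344784]
```

View pics/z21s.png

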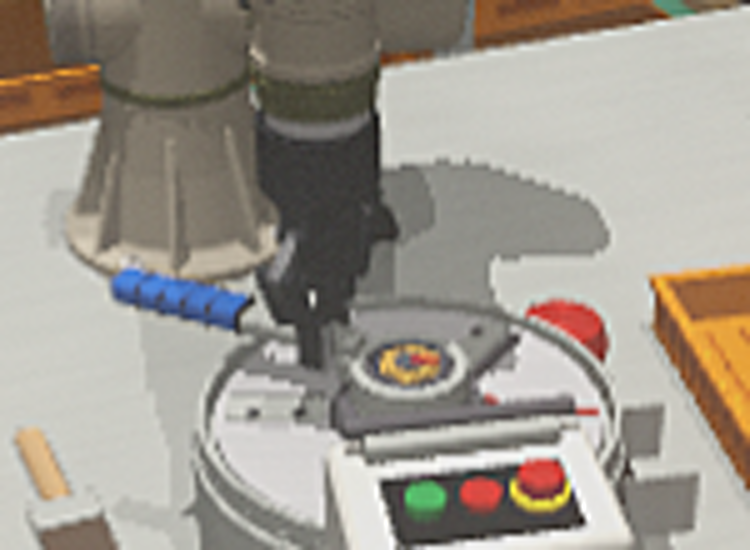

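The neck is gripped with a 20 mm gap. Lifting straight up.

Call:
jog_arm --pt "0 0 0.003 0 0 0" --pt "0 0 0.005 0 0 0" --pt "0 0 0.006 0 0 0" --pt "0 0 0.006 0 0 0" --pt "0 0 0.006 0 0 0" --pt "0 0 0.008 0 0 0" --pt "0 0 0.01 0 0 0" --pt "0 0 0.012 0 0 0" --pt "0 0 0.012 0 0 0" --pt "0 0 0.012 0 0 0"

```text
clock: 33.55
tcp_pos: [0.5273, -0.0518, 0.2694]
orientation: [-0.0, -0.371, 0.929, 0.0]
wrist_force: [0.3, -0.2, -7.2]
finger_gap: 0.0205
```

```bash
python3 - <<'E'
from h import *
st();im=crop("top","z22",190,140,150,115,5);mark(im)
crop("scene","z22s",170,110,150,110,5)
E
```

```text
33.55 [ 0.52728166 -0.05184958  0.26938875] F [ 0.3 -0.2 -7.2] M [-0.13  0.15  0.01] 0.02048742838022244 ang -138.27775217981218 r 0.058975794222167685
mark centroid ang 157.6068038708197 axis ang 96.61957469894048 aligned would be 158.18045422515712 centre [285.73605853 252.11344784]
```

View pics/z22s.png

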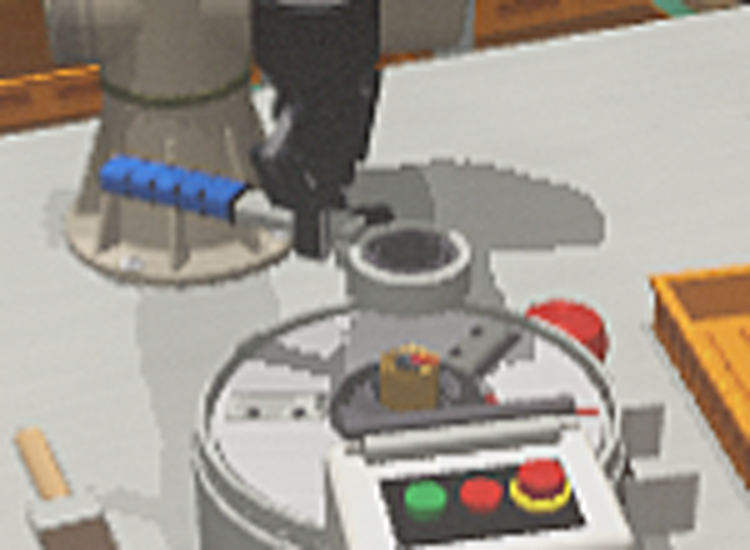

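View pics/z22.png

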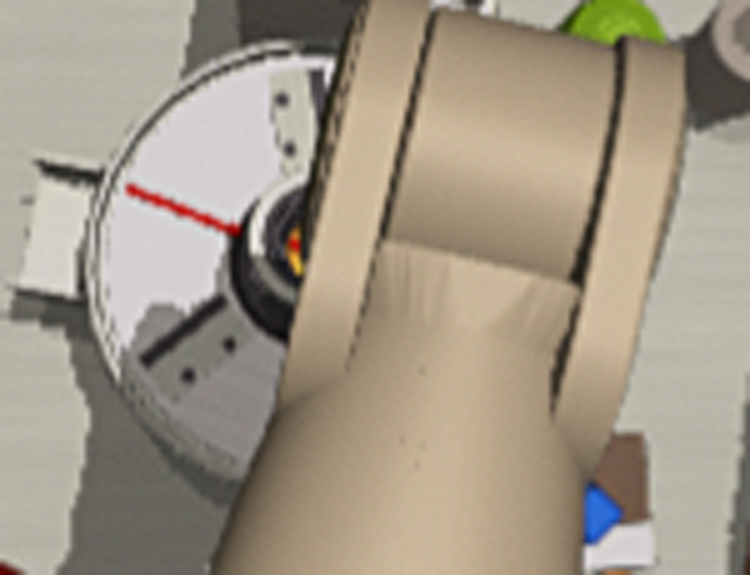

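The wrench is off the nut and level, with the ring at about (408,250) in the zoom and the nut below. Carrying it to the tray.

Call:
jog_arm --pt "0 0 0.014 0 0 0" --pt "0 0.01 0.016 0 0 -2" --pt "-0.001 0.022 0.015 0 0 -3" --pt "-0.001 0.025 0.01 0 0 -3" --pt "-0.001 0.025 0.005 0 0 -3" --pt "-0.001 0.025 0 0 0 -3" --pt "-0.001 0.025 0 0 0 -3" --pt "-0.001 0.025 0 0 0 -3" --pt "-0.001 0.025 0 0 0 -3" --pt "-0.001 0.025 0 0 0 -3"

```text
clock: 34.65
tcp_pos: [0.5191, 0.1561, 0.328]
orientation: [-0.0, -0.151, 0.989, 0.0]
wrist_force: [0.6, -0.2, -7.5]
finger_gap: 0.0205
```

Call:
jog_arm --pt "-0.001 0.025 0 0 0 -3" --pt "-0.001 0.025 0 0 0 -3" --pt "-0.001 0.025 0 0 0 -3" --pt "-0.001 0.025 0 0 0 -3" --pt "-0.001 0.025 0 0 0 -3" --pt "-0.001 0.025 0 0 0 -3" --pt "-0.001 0.025 0 0 0 -3" --pt "-0.001 0.025 0 0 0 -3" --pt "0 0.015 0 0 0 -3" --pt "0 0.009 0 0 0 0"

```text
clock: 35.65
tcp_pos: [0.511, 0.3805, 0.3274]
orientation: [-0.001, 0.082, 0.997, -0.0]
wrist_force: [-0.7, -0.1, -7.1]
finger_gap: 0.0203
```

```bash
python3 - <<'E'
from h import *
st();im=read_camera("top");mark(im);crop("top","z23",60,150,200,150,4,im)
crop("scene","z23s",230,60,190,150,4)
q=get_state()["orientation"];print(2*np.degrees(np.arctan2(q[2],q[1]))-90)
E
```

```text
35.65 [0.51100361 0.38045263 0.32741373] F [-0.7 -0.1 -7.1] M [ 0.    0.21 -0.06] 0.020289582686231846 ang 98.72148965399798 r 0.39765063147971574
mark centroid ang 157.00059379525774 axis ang 157.06359617600216 aligned would be 158.18045422515712 centre [285.73605853 252.11344784]
80.6475182818333
```

View pics/z23s.png

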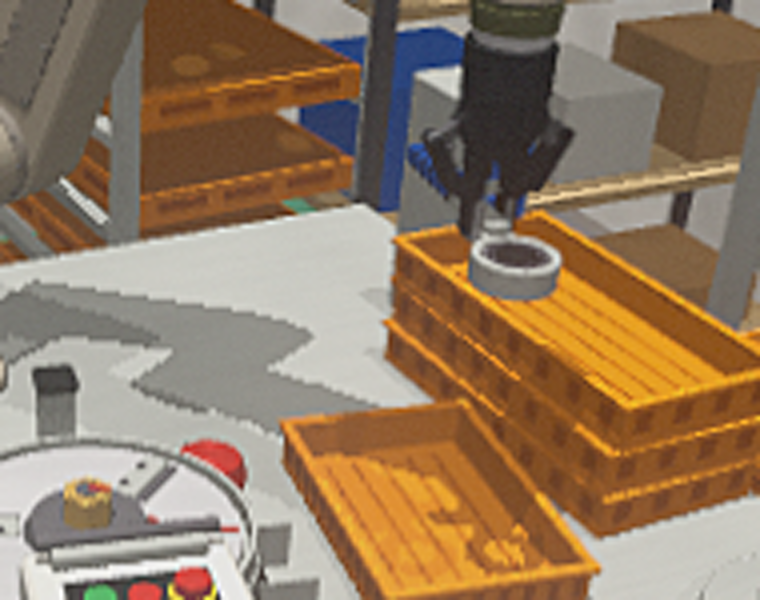

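View pics/z23.png

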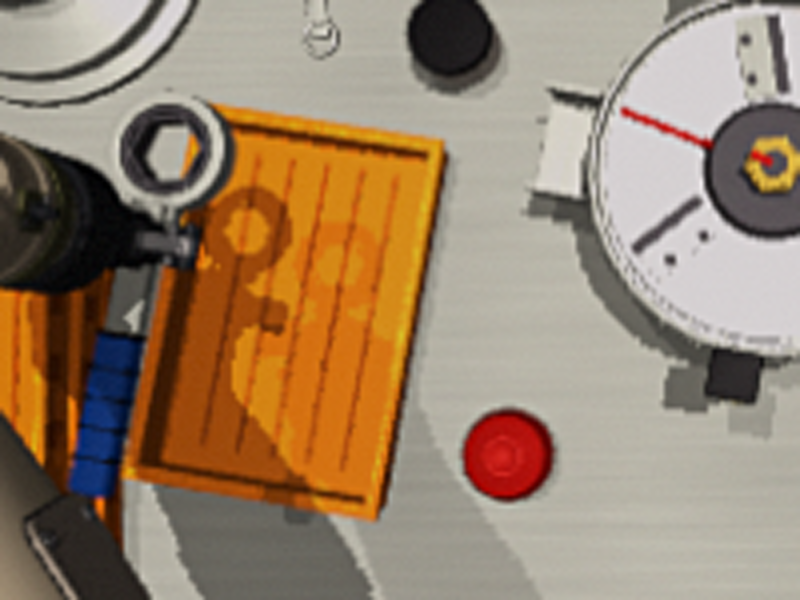

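```bash
python3 - <<'E'
from h import *
r=pix2w("top",(103,187.5),.342);h=pix2w("top",(82,272.5),.35);d=h-r
print(r,h,np.degrees(np.arctan2(d[1],d[0])),np.hypot(*d[:2]))
print([np.round(pix2w("scene",u,.05),3) for u in((301.2,165),(346.2,160.7),(379.5,202.5))])
th=np.radians(-9.55);R=np.array([[np.cos(th),np.sin(th)],[-np.sin(th),np.cos(th)]])
print("ring in tray",R@(r[:2]-[.482,.384]),"end",R@(h[:2]-[.482,.384]))
E
```

```text
[0.56786084 0.36532403 0.342     ] [0.36069603 0.40849054 0.35      ] 168.2298094426934 0.2116142918277685
[array([0.318, 0.316, 0.05 ]), array([0.358, 0.512, 0.05 ]), array([0.658, 0.458, 0.05 ])]
ring in tray [ 0.08776941 -0.00417212] end [-0.12368603  0.0040258 ]
```

Call:
jog_arm --pt "0 0 -0.01 0 0 0" --pt "0 0 -0.02 0 0 0" --pt "0 0 -0.025 0 0 0" --pt "0 0 -0.025 0 0 0" --pt "0 0 -0.025 0 0 0" --pt "0 0 -0.025 0 0 0" --pt "0 0 -0.025 0 0 0" --pt "0 0 -0.025 0 0 0" --pt "0 0 -0.02 0 0 0" --pt "0 0 -0.01 0 0 0"

```text
clock: 36.75
tcp_pos: [0.51, 0.3769, 0.1156]
orientation: [-0.002, 0.083, 0.997, -0.001]
wrist_force: [-0.0, 0.4, -7.6]
finger_gap: 0.0202
```

Call:
jog_arm --pt "0 0 -0.015 0 0 0" --pt "0 0 -0.015 0 0 0" --pt "0 0 -0.015 0 0 0" --pt "0 0 -0.01 0 0 0" --pt "0 0 -0.01 0 0 0" --pt "0 0 -0.01 0 0 0" --pt "0 0 -0.007 0 0 0" --pt "0 0 -0.005 0 0 0" --pt "0 0 -0.003 0 0 0" --pt "0 0 0 0 0 0"

```text
clock: 37.75
tcp_pos: [0.5113, 0.3789, 0.028]
orientation: [-0.0, 0.083, 0.997, -0.0]
wrist_force: [0.1, 0.2, -7.7]
finger_gap: 0.0202
```

```bash
python3 - <<'E'
from h import *
st();im=read_camera("top");mark(im);crop("top","z24",60,150,200,150,4,im)
E
```

```text
37.75 [0.51132655 0.37894196 0.02801198] F [ 0.1  0.2 -7.7] M [-0.04  0.2   0.03] 0.020199551474138527 ang 98.70845190040053 r 0.3961084715410392
mark centroid ang 157.0991280843071 axis ang 157.52146438829462 aligned would be 158.18045422515712 centre [285.73605853 252.11344784]
```

View pics/z24.png

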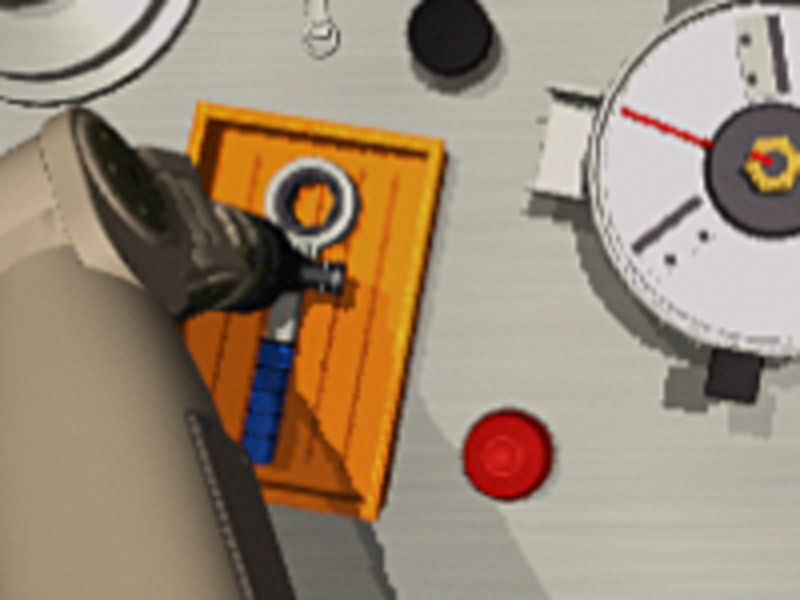

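The wrench hangs inside the tray, ring at (312,203) and handle end at (258,460). Lowering slowly to the floor.

Call:
jog_arm --pt "0 0 -0.0015 0 0 0" --pt "0 0 -0.0015 0 0 0" --pt "0 0 -0.0015 0 0 0" --pt "0 0 -0.0015 0 0 0" --pt "0 0 -0.001 0 0 0" --pt "0 0 -0.001 0 0 0" --pt "0 0 -0.001 0 0 0" --pt "0 0 0 0 0 0" --pt "0 0 0 0 0 0" --pt "0 0 0 0 0 0"

```text
clock: 38.8
tcp_pos: [0.5115, 0.379, 0.0194]
orientation: [0.0, 0.083, 0.997, 0.0]
wrist_force: [-0.5, 0.1, -6.9]
finger_gap: 0.0203
```

Call:
jog_arm --pt "0 0 -0.0008 0 0 0" --pt "0 0 -0.0008 0 0 0" --pt "0 0 -0.0008 0 0 0" --pt "0 0 -0.0008 0 0 0" --pt "0 0 0 0 0 0" --pt "0 0 0 0 0 0" --pt "0 0 0 0 0 0" --pt "0 0 0 0 0 0" --pt "0 0 0 0 0 0" --pt "0 0 0 0 0 0"

```text
clock: 39.8
tcp_pos: [0.5116, 0.3792, 0.0178]
orientation: [0.001, 0.083, 0.997, 0.0]
wrist_force: [-5.3, -1.3, 5.5]
finger_gap: 0.02
```

The floor now carries it (force changed from -7 to +5.5 N). Releasing and rising.

Call:
jog_arm --pt "0 0 0 0 0 0" --pt "0 0 0 0 0 0" --pt "0 0 0 0 0 0" --pt "0 0 0 0 0 0" --pt "0 0 0 0 0 0" --pt "0 0 0 0 0 0" --pt "0 0 0.01 0 0 0" --pt "0 0 0.015 0 0 0" --pt "0 0 0.025 0 0 0" --pt "0 0 0.03 0 0 0" --hand 0.8

```text
clock: 40.8
tcp_pos: [0.5107, 0.3786, 0.0966]
orientation: [-0.001, 0.083, 0.997, -0.001]
wrist_force: [-0.2, 0.0, -0.6]
finger_gap: 0.0681
```

Call:
jog_arm --pt "0 0 0.03 0 0 0" --pt "0 0 0.03 0 0 0" --pt "0 0 0.03 0 0 0" --pt "0 0 0.03 0 0 0" --pt "0 0 0.03 0 0 0" --pt "0 0 0.02 0 0 0" --pt "0 0 0.01 0 0 0" --pt "0 0 0 0 0 0" --pt "0 0 0 0 0 0" --pt "0 0 0 0 0 0"

```text
clock: 41.8
tcp_pos: [0.5109, 0.3787, 0.2744]
orientation: [-0.001, 0.083, 0.997, -0.001]
wrist_force: [-0.5, -0.6, 1.3]
finger_gap: 0.0683
```

```bash
python3 - <<'E'
from h import *
st();im=read_camera("top");mark(im);crop("top","z25",60,150,200,150,4,im);cv2.imwrite("pics/topend.png",im[:,:,::-1])
crop("scene","z25s",230,60,190,150,4)
E
```

```text
41.8 [0.51087467 0.37866722 0.27444881] F [-0.5 -0.6  1.3] M [0.03 0.01 0.02] 0.06831524314925917 ang 98.77911376594993 r 0.39590562132456586
mark centroid ang 156.98816790335886 axis ang 157.2009587783093 aligned would be 158.18045422515712 centre [285.73605853 252.11344784]
```

View pics/z25.png

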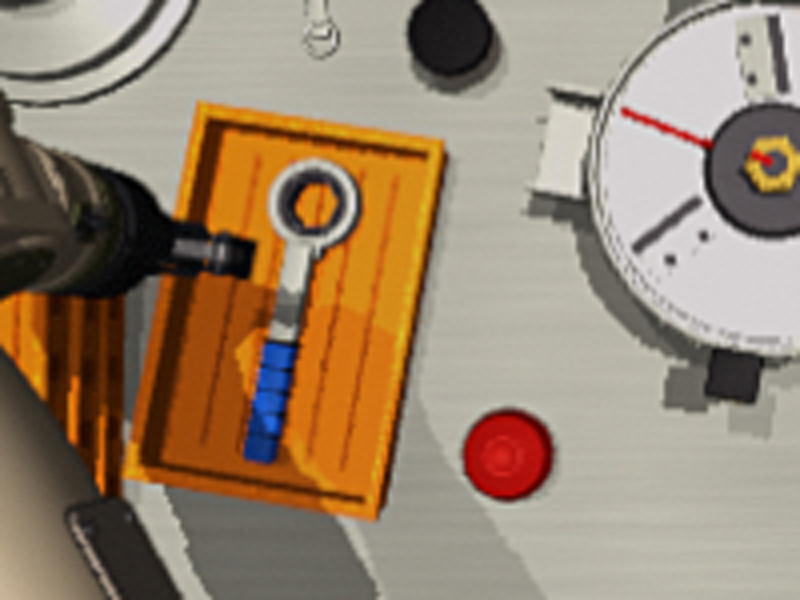

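View pics/z25s.png

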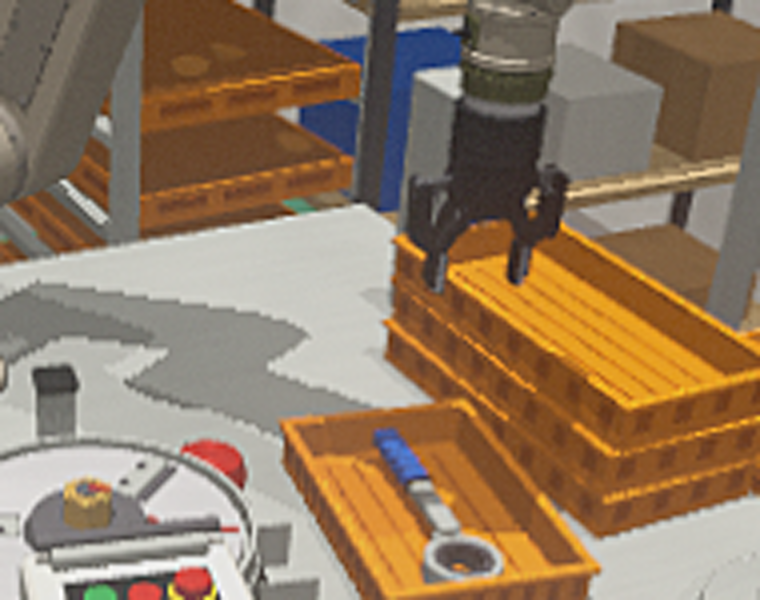

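The wrench lies flat in the empty tray, ring at (315,205) and handle end at (260,460). The mark is aligned within about 1°, the gripper is clear and nothing else has moved.

```bash
python3 - <<'E'
from workcell import *
print(hand_in())
E
```

```text
the job is handed in; nothing more can be done
None
```

The nut is tight by its paint mark and the wrench is lying in the empty orange tray. I handed the job in at about 42 s. The one sign I did not get was the wrench standing firm at the stop.

**Tightening:** I gripped the handle and made four drive swings, then a fifth as a check. The mark turned about 186° in the picture, where the stop is at about 183°. It ended within about 1° of the red line. The ring looked seated on the nut throughout.

**Check that disagreed:** Once the mark was aligned, the wrench did not go firm. It kept turning for about 25° at roughly 0.5 N m while the nut stayed still. The fifth swing of about 23° did not move the nut either. I took the nut to be at its stop from the mark and the unmoved nut, not from a firm stop.

**Laying down:** I regripped the wrench at the neck and lifted it straight up. I lowered it until the tray floor carried it, then let go. The last pictures show it flat inside the tray and the gripper about 0.25 m above. The red apple, jar cap and slicer look unmoved. I did not look again at the green apple, spray bottle and brush in the final picture, but the arm did not go down near them after the last swing.

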